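# Unlock the slide scanner's stage and fit its slide plate

## Robot

A 6-joint arm with a two-finger parallel gripper is mounted at the origin on a cart in front of the work surface, level with it; the furniture and walls round the work are solid. World frame = base frame: x ahead of the robot, y to its left, z up, the work surface at z = 0. Lengths are in mm, angles in rad, forces in N, time in s.
With the tool pointing down it reaches from about 275 to 1000 mm from the base axis. Payload 8.4 kg.
Tool frame: the origin (TCP) lies between the finger pads; the fingertips stand r.finger_overhang ahead of it and the grasp point (between the pads) is the TCP (r.finger_overhang is the distance from the TCP to the fingertips, in mm); z points along the fingers, y is the line along which they close (so a half turn about z gives the same grasp; the last joint's range is limited). The gripper opens to 85 mm and grips with 20 to 120 N. Pads are 22 mm wide; open, the fingers measure 114 mm over their backs; the gripper's body (76 mm by 85 mm) begins 54 mm behind the grasp point. The pads swing forward as they close: fully open they stand 13 mm farther back than shut.
Start: joints at [-1.291, 0.353, 1.633, -0, 1.155, -0.002], TCP at [173.802, -600.351, 250.281] pointing down, gripper open.
Joint ranges: [-2.63, 2.63], [-0.92, 2.1], [0.06, 2.66], [-1.3, 4.44], [0, 2.69], [-3.02, 3.02]. Speed limits (rad/s): [2.22, 2.22, 2.79, 3.14, 3.14, 3.14].

## Interface

Orientations are given as [roll, pitch, yaw] about the fixed x, y, z axes, in that order (R = Rz(yaw) Ry(pitch) Rx(roll)).
In Python, from rig import r, cams, sign_off gives the robot as it stands.
- The arm moves only by the shell command python3 -m crank 'ROWS' [FORCE]. ROWS is JSON, a list of rows, each a list of 7 numbers: the shift along the tool's x, y, z in m, then the turn, a rotation vector about the tool's x, y, z in rad, then the closure, from 0 (fully open) to 1 (shut). In form: [[dx, dy, dz, ax, ay, az, gripper], ...]. A call has 1 to 5 rows; each row is the pose to reach, as a shift and turn from the pose commanded when the call began, along the tool's axes at that moment; what a row does not reach only later rows make up. A row lasts 1/10 s, in which the tool goes at most 50 mm and 8.59 degrees, less where a joint would pass 70% of its speed; a pose out of reach is approached as far as the arm can. A call with a gripper value outside its range is refused whole. The fingers move at their own pace and stop on an object; FORCE is the grip in N (left out, the last holds). Time passes only in rows, so rows that repeat a pose let the fingers close. It gives the time, the measured TCP pose, the force, the opening and the grip force at its end, in the units of the state.
- r.sense(): the state, without advancing time (a new reading comes with each control period).
- cams.grab_frame(name): name is "scene" or "top"; returns a dict with "image" (384x512x3 uint8, red, green, blue), "fx", "fy", "cx", "cy" (pixels), "D" ([k1, k2, p1, p2, k3] as OpenCV has them; the pictures are not rectified), "position" and "orientation" of the camera in the world. Camera axes: x right, y down, z forward; pixel columns grow to the right and rows downward; lengths in mm; the calibration is good to about 2 mm. A picture is of the moment at which its call begins. There is no depth.
- sign_off(): hands the job in; it is judged then, once.
The state is a dict: "clock": time; "qpos": joint angles; "qvel": joint speeds; "joint_efforts": joint torques, N m; "eef_pos": TCP position; "tcp_rot": TCP orientation; "contact_force": force on the tool from outside, world axes, zero at the start; "wrist_torque": the same for the moment, N m; "opening": opening from 0.0 (shut) to 1.0 (fully open); "grasp_force": force on a finger pad.
Only numpy, scipy, OpenCV 4.12 (cv2) and the standard library are available. Lean on these libraries where they do the work, as an engineer would, in place of code of your own. Each camera call takes 0.05 s, during which the arm holds its last target. There are 200 camera calls.

## Task

The bench slide scanner has come with its stage locked for transport. Take the red stop collar off the free end of the guide bar, slide every red transport spacer off after it, and keep them all in the grey tray; then draw the freed stage carriage by its black knob fully out to the loading end of its travel, and settle on its cone, groove and flat seats the one of the three slide plates whose ball feet match them, the middle length. Leave the other two plates standing on the mat, and do not bump the optics head.

Things in the scene. Friction and masses are not known exactly. Their poses are not given: they have to be found in the camera images.
- scanner: fixed slide scanner: grey base 15 mm high within 150 (x) x 380 (y) mm, origin at their centre on the mat, front -x. A steel guide bar, 18 mm diameter, runs along y at x = -25, 75 mm above the mat, held at y = +160 mm, free end at y = -178 mm: collar and spacers come off there. Rail under the bar, top 30 mm above the mat. White box behind: x +29 to +75, y 0 to +185, 119 mm high.
- bar_end (a point): centre of the guide bar's free end face (scanner frame -25, -178, 75 mm); no axes of its own, it lies as the scanner does
- optics_head: white optics head fixed on the scanner, not to be bumped; origin and axes are the scanner's. It spans x -75 to +75, y +100 to +170 mm, 178 to 258 mm high, with a black lens below it down to 153 mm, over the far end of the parked carriage.
- carriage (a joint): travel of the stage carriage along the bar, m: 0 parked under the optics head (as at the start), 0.170 the stop at the loading end, towards the scanner's -y. It runs stiffly (about 3 N) and stays where it is left. Dark deck 72 x 136 mm, top 112 mm above the mat. Spacers on the bar block its way.
- carriage_knob (a point): centre of the grip of the carriage's upright black knob, 18 mm diameter, grip from 121 to 146 mm above the mat (this point at 134 mm), on an ear at the front of the carriage, 72 mm in front of the bar's line
- seat_cone (a point): where the centre of a ball foot lies when settled in the conical seat (at the +y end of the deck, on the bar's line); ball centres settle 13.4 mm above the deck, 125.4 mm above the mat. Cone mouth 22 mm wide, rim 14 mm above the deck.
- seat_groove (a point): ball centre when settled in the V-groove seat: 94 mm towards -y from the cone and 24 mm to the front (-x); the groove, 24 mm long, points at the cone, rim 14 mm above the deck
- seat_flat (a point): ball centre when settled on the flat round seat: 94 mm towards -y from the cone and 24 mm to the rear (+x)
- stop_collar: red octagonal stop collar, 46 mm across flats, 20 mm long along its y axis, bore 24 mm, 100 g; origin at the bore's centre. Hangs loose (thumbscrew slack) on the bar outside the spacers, its centre 3 mm below the bar's, and slides freely; on top (z) a black thumbscrew, 14 mm diameter, up to 36 mm above its centre.
- spacer_1: red plastic transport spacer, a rounded square block 60 (x) x 60 (z) mm and 28 mm long along its own y axis, bore 24 mm along y, 110 g; origin at the centre of the bore. Hangs loose on the guide bar with its centre 3 mm below the bar's; spacers follow one another at 29 mm or more. Three to five are present.
- spacer_2: red plastic transport spacer, a rounded square block 60 (x) x 60 (z) mm and 28 mm long along its own y axis, bore 24 mm along y, 110 g; origin at the centre of the bore. Hangs loose on the guide bar with its centre 3 mm below the bar's; spacers follow one another at 29 mm or more. Three to five are present.
- spacer_3: red plastic transport spacer, a rounded square block 60 (x) x 60 (z) mm and 28 mm long along its own y axis, bore 24 mm along y, 110 g; origin at the centre of the bore. Hangs loose on the guide bar with its centre 3 mm below the bar's; spacers follow one another at 29 mm or more. Three to five are present.
- spacer_4: red plastic transport spacer, a rounded square block 60 (x) x 60 (z) mm and 28 mm long along its own y axis, bore 24 mm along y, 110 g; origin at the centre of the bore. Hangs loose on the guide bar with its centre 3 mm below the bar's; spacers follow one another at 29 mm or more. Three to five are present.
- spacer_5: red plastic transport spacer, a rounded square block 60 (x) x 60 (z) mm and 28 mm long along its own y axis, bore 24 mm along y, 110 g; origin at the centre of the bore. Hangs loose on the guide bar with its centre 3 mm below the bar's; spacers follow one another at 29 mm or more. Three to five are present.
- plate_medium: the slide plate that fits: aluminium, 122 (x) x 64 (y) x 10 mm, 250 g, origin under its centre; underside 18 mm above the mat on three polished 16 mm balls, centres 10 mm below it: one at x = +47, y = 0 (cone), two at x = -47: y = +24 (groove), -24 (flat); brass screw heads above them. Seated: x along the scanner's +y, underside 135.4 mm above the mat. Take it across the 64 mm.
- foot_cone (a point): centre of the single ball foot of the middle plate
- foot_groove (a point): centre of the middle plate's ball foot at x = -47, y = +24 mm
- foot_flat (a point): centre of the middle plate's ball foot at x = -47, y = -24 mm
- plate_short: look-alike slide plate, 104 mm long, feet at x = +38 and -38 mm: does not fit; else like the middle plate
- plate_long: look-alike slide plate, 140 mm long, feet at x = +56 and -56 mm: does not fit; else like the middle plate
- tray: shallow open grey tray for the transport parts, fixed, 115 (x) x 225 (y) mm, walls 3 mm thick and 28 mm high, floor 3 mm thick; origin at the centre of its underside
- specimen_cup: bystander: specimen cup with an orange lid, 58 x 64 mm high, origin under its centre
- marker: bystander: black felt marker lying on the mat, 130 mm long, origin under its centre
Things that resemble listed ones, but are neither listed nor needed, are in the scene too. Leave any green or white look-alike of the spacer_3 alone.

How it is judged (in metres and radians):
On the way, in this order (a step that is already met when the one before it is completed fails the run):
1. the stop collar is off the bar and lies in the tray (x of stop_collar in the frame of tray between -0.055 and 0.055 m and y of stop_collar in the frame of tray between -0.11 and 0.11 m and height (world z) of stop_collar below 0.05 m and linear speed of stop_collar below 0.02 m/s), for 0.2 s.
2. every spacer is off the bar and lies in the tray (x of spacer_1 in the frame of tray between -0.055 and 0.055 m and y of spacer_1 in the frame of tray between -0.11 and 0.11 m and height (world z) of each of spacer_1, spacer_2, spacer_3, spacer_4, spacer_5 below 0.05 m and linear speed of each of spacer_1, spacer_2, spacer_3, spacer_4, spacer_5 below 0.02 m/s and x of spacer_2 in the frame of tray between -0.055 and 0.055 m and y of spacer_2 in the frame of tray between -0.11 and 0.11 m and x of spacer_3 in the frame of tray between -0.055 and 0.055 m and y of spacer_3 in the frame of tray between -0.11 and 0.11 m and x of spacer_4 in the frame of tray between -0.055 and 0.055 m and y of spacer_4 in the frame of tray between -0.11 and 0.11 m and x of spacer_5 in the frame of tray between -0.055 and 0.055 m and y of spacer_5 in the frame of tray between -0.11 and 0.11 m), for 0.2 s.
3. the carriage is drawn out to the loading end (value of joint carriage above 0.162 m), for 0.2 s.
4. the middle plate's three feet are settled in the seats (distance between foot_cone and seat_cone below 0.003 m and distance between foot_groove and seat_groove below 0.003 m and distance between foot_flat and seat_flat below 0.003 m), for 0.2 s.
At the end, for the whole second after the job is handed in: Collar and all spacers rest in the tray (centres inside its walls, below 50 mm); carriage within 8 mm of its loading-end stop; each ball foot of the middle plate within 3 mm of its settled place in cone, groove and flat; the other two plates stand on their feet on the mat (all of step 1 and all of step 2 and all of step 4 and value of joint carriage above 0.162 m and linear speed of plate_medium below 0.01 m/s and height (world z) of each of plate_short, plate_long below 0.024 m and angle between each of plate_short, plate_long's own z axis and vertical below 0.1 rad); the robot touches nothing.
It fails at once if the optics head is bumped (over 4 N) (contact force between optics_head and anything else above 4 N).
It fails at once if the specimen cup is knocked away (over 4 cm) (distance of specimen_cup from where it was at the start of the episode above 0.04 m).
It fails at once if the marker is knocked away (over 4 cm) (distance of marker from where it was at the start of the episode above 0.04 m).
Of spacer_1, spacer_2, spacer_3, spacer_4, spacer_5 only 3 to 5 are there at a start; the rules pass over those that are not, and their reading is None.
At some moment in a run one of plate_medium, plate_short may be knocked a few centimetres aside while the robot is not near it.
Once in a run the grip may slacken for a moment while it holds something.
It also fails if it takes over 210 s, if anything falls off the work surface, if the arm or the gripper's body presses on something with over 40 N, if the wrist force passes 120 N, or if a joint passes its speed limit or range.

## Working session

There is one attempt and no reset: what is moved stays moved. The work goes in short steps, Python scripts to look and compute and a shell command to move; the robot and the scene stay as the last step left them, time stands still between calls to the robot, and variables do not carry over. Pictures are saved under pics/ and viewed, at most 16 in all, crops included, and the job is handed in when it is done.

```bash
ls; mkdir -p pics; cat > h.py <<'E'
import numpy as np, cv2
from scipy.spatial.transform import Rotation as R
from rig import r, cams
E
python3 - <<'E'
from h import *
for n in("scene","top"):
    f=cams.grab_frame(n); cv2.imwrite(f"pics/{n}0.png",f["image"][:,:,::-1]); print({k:v for k,v in f.items() if k!="image"})
print(r.sense(), r.finger_overhang)
E
```

```text
pics
{'fx': 467.4972104733431, 'fy': 467.4972104733431, 'cx': 259.175460901848, 'cy': 194.15487698488613, 'D': array([-0.02550597,  0.        ,  0.        ,  0.        ,  0.        ]), 'position': array([-929.06260718, -742.2397731 ,  815.27356725]), 'orientation': array([-1.97287321,  0.02294489, -1.08968001])}
{'fx': 386.079236035167, 'fy': 386.079236035167, 'cx': 254.79773986267313, 'cy': 193.73834037070398, 'D': array([0.01051703, 0.        , 0.        , 0.        , 0.        ]), 'position': array([ 406.71650324,   38.90148981, 1463.20191135]), 'orientation': array([-3.05624458, -0.01683272, -1.59065472])}
{'clock': 0.1, 'qpos': array([-1.29139488e+00,  3.53577571e-01,  1.63402785e+00,  8.66045679e-06,
        1.15521111e+00, -2.39825973e-03]), 'qvel': array([ 5.31200717e-04,  2.69064717e-04, -7.26359066e-04, -6.60453766e-04,
       -9.50136186e-05, -1.20452665e-03]), 'joint_efforts': array([ 9.91592242e-04, -6.06355834e+01, -3.42819035e+01,  1.45603753e-04,
        4.07333122e-03, -2.04674473e-05]), 'eef_pos': array([ 173.699277  , -599.97301177,  249.65122377]), 'tcp_rot': array([-3.14036880e+00, -1.08541325e-05,  2.81796201e-01]), 'contact_force': array([ 0.00870394,  0.19584871, -0.40141948]), 'wrist_torque': array([0.03035616, 0.04292874, 0.03613253]), 'grasp_force': 0.0, 'opening': 1.000851741447836} 19.0
```

View pics/scene0.png

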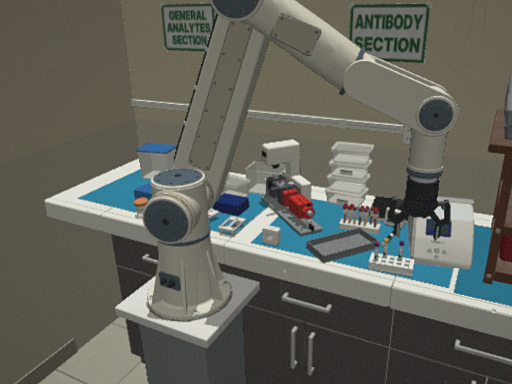

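View pics/top0.png

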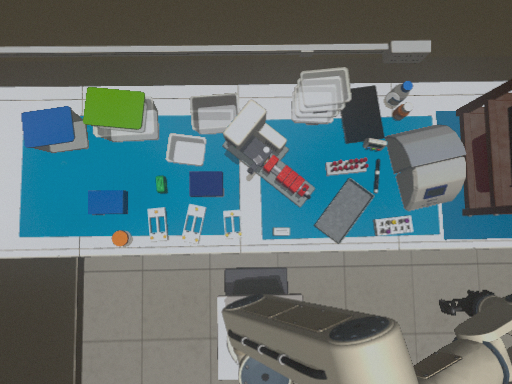

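Top view: the scanner is at about (270,158) with the red parts at (268,162)–(305,192). The tray is at (343,211), the plates at (157,224), (193,223) and (232,223), the cup at (120,238) and the marker at (377,175). Possible confusions: red tube rack (348,166), white spacer look-alike (282,231), green look-alike (161,184).

```bash
python3 - <<'E'
import cv2
a=cv2.imread("pics/top0.png")[90:250,210:400]; b=cv2.imread("pics/scene0.png")[130:270,190:390]
cv2.imwrite("pics/c1.png",cv2.resize(a,(712,600),interpolation=cv2.INTER_CUBIC))
cv2.imwrite("pics/c2.png",cv2.resize(b,None,fx=4,fy=4,interpolation=cv2.INTER_CUBIC))
E
```

```text
(no output)
```

View pics/c1.png

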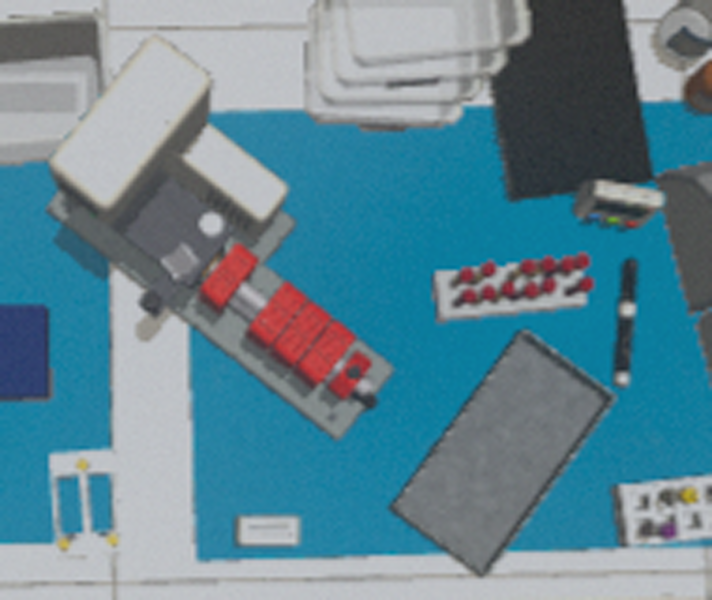

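View pics/c2.png

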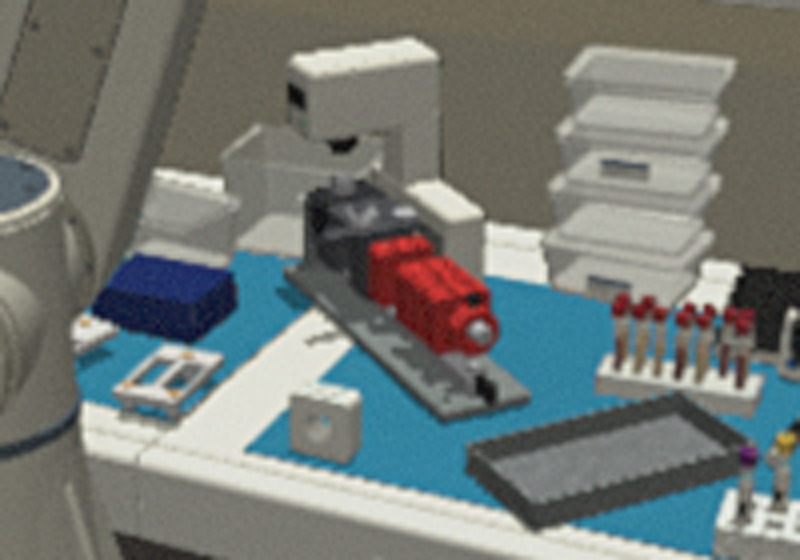

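The crops show four spacers: (228,275) next to the carriage, then (278,313), (305,335) and (332,358). The collar with its thumbscrew is at (352,375) and the bar end at about (368,395). The knob is at (150,300), and the white spacer look-alike at (268,530) stands on the mat.

```bash
cat >> h.py <<'E'
def ray(f,uv):
    K=np.array([[f["fx"],0,f["cx"]],[0,f["fy"],f["cy"]],[0,0,1]])
    p=cv2.undistortPoints(np.float64(uv).reshape(-1,1,2),K,f["D"]).reshape(-1,2)
    d=np.c_[p,np.ones(len(p))]@R.from_euler("xyz",f["orientation"]).as_matrix().T
    return d
def cast(f,uv,z):
    d=ray(f,uv); o=f["position"]
    return (o+d*((z-o[2])/d[:,2])[:,None])
def proj(f,P):
    Rm=R.from_euler("xyz",f["orientation"]).as_matrix(); K=np.array([[f["fx"],0,f["cx"]],[0,f["fy"],f["cy"]],[0,0,1]])
    return cv2.projectPoints(np.float64(P).reshape(-1,1,3),cv2.Rodrigues(Rm.T)[0],-Rm.T@f["position"],K,f["D"])[0].reshape(-1,2)
def red(f):
    h=cv2.cvtColor(f["image"],cv2.COLOR_RGB2HSV); return (((h[...,0]<8)|(h[...,0]>172))&(h[...,1]>170)&(h[...,2]>90)).astype(np.uint8)
E
python3 - <<'E'
from h import *
np.set_printoptions(precision=1,suppress=True)
f=cams.grab_frame("top"); s=cams.grab_frame("scene")
c=lambda L:[(210+(u+.5)/3.747-.5,90+(v+.5)/3.75-.5) for u,v in L]
def show(n,L,z): print(n,cast(f,c(L),z)[:,:2].tolist())
B=cast(f,c([(340,438),(393,370),(48,205)]),15); print("base",B)
H=cast(f,c([(155,35),(212,80),(105,212),(48,160)]),258); print("head",H, H.mean(0))
T=cast(f,c([(525,330),(612,397),(480,575),(390,508)]),28); print("tray",T,T.mean(0))
print("knob",cast(f,c([(151,300)]),146))
print("thumb",cast(f,c([(353,373)]),108))
m=red(f); n,l,st,ce=cv2.connectedComponentsWithStats(m)
for i in range(1,n):
    if st[i,4]>30:
        cn=cv2.findContours((l==i).astype(np.uint8),0,1)[0][0]; q=cv2.boxPoints(cv2.minAreaRect(cn)); print(st[i],ce[i],cast(f,q,102))
m=red(s); n,l,st,ce=cv2.connectedComponentsWithStats(m)
for i in range(1,n):
    if st[i,4]>30: print("scene",st[i],ce[i])
E
```

```text
base [[ 479.1 -158.4   15. ]
 [ 546.6 -214.    15. ]
 [ 720.9  131.3   15. ]]
head [[813.8  22.7 258. ]
 [773.9 -25.1 258. ]
 [661.5  67.8 258. ]
 [706.8 115.3 258. ]] [739.   45.2 258. ]
tray [[ 583.2 -345.7   28. ]
 [ 514.2 -430.2   28. ]
 [ 340.5 -291.1   28. ]
 [ 408.1 -204.2   28. ]] [ 461.5 -317.8   28. ]
knob [[602.5  29.6 146. ]]
thumb [[ 535.5 -159.9  108. ]]
scene [282 190  32  28 444] [296.8 202.2]
```

```bash
python3 - <<'E'
from h import *
np.set_printoptions(precision=1,suppress=True)
f=cams.grab_frame("top"); h=cv2.cvtColor(f["image"],cv2.COLOR_RGB2HSV)
m=(((h[...,0]<8)|(h[...,0]>172))&(h[...,1]>120)&(h[...,2]>60)).astype(np.uint8)
m[:, :255]=0; m[:140]=0;m[:,318:]=0;m[205:]=0
n,l,st,ce=cv2.connectedComponentsWithStats(m)
for i in range(1,n):
    if st[i,4]>20:
        cn=cv2.findContours((l==i).astype(np.uint8),0,1)[0][0]; q=cv2.boxPoints(cv2.minAreaRect(cn)); Q=cast(f,q,102); 
        print(st[i],ce[i]); print(Q[:,:2]); e=Q[1]-Q[0]; g=Q[2]-Q[1]; print(np.arctan2(e[1],e[0]),np.arctan2(g[1],g[0]),np.hypot(*e[:2]),np.hypot(*g[:2]), Q.mean(0))
yaw=-.705;S=np.array([655,-60]);Rm=np.array([[np.cos(yaw),-np.sin(yaw)],[np.sin(yaw),np.cos(yaw)]])
v,u=np.nonzero(m); P=(cast(f,np.c_[u,v],102)[:,:2]-S)@Rm
for y in range(-180,0,6):
    k=abs(P[:,1]-y)<3
    if k.sum(): print(y,k.sum(),P[k,0].min(),P[k,0].max())
a=f["image"][140:205,255:318,::-1]; cv2.imwrite("pics/c3.png",cv2.resize(a,None,fx=9,fy=9,interpolation=cv2.INTER_CUBIC))
# tray dark border mask
E
```

```text
[264 155  15  17 128] [270.6 163. ]
[[618.2 -15.5]
 [663.3 -54.2]
 [644.9 -75.2]
 [599.9 -36.4]]
-0.7100963841201802 -2.2908237959154025 59.47820796013552 27.939963210871042 [631.6 -45.3 102. ]
[277 165  27  27 380] [290.1 178.5]
[[ 578.7  -61.8]
 [ 624.5  -98.9]
 [ 570.8 -164.5]
 [ 525.2 -127.3]]
-0.6799660206146255 -2.2569143678376697 58.96605245768332 84.87560177101446 [ 574.8 -113.1  102. ]
[298 184  11  12  54] [302.9 189.8]
[[ 523.5 -137.5]
 [ 556.5 -165.2]
 [ 544.8 -179.2]
 [ 511.8 -151.5]]
-0.6986840303366456 -2.270577747329197 43.10139228336173 18.257857816709265 [ 534.1 -158.4  102. ]
-162 10 -48.14125851005726 -10.090532122193567
-156 14 -47.6151257094659 -6.764011939055471
-150 18 -49.86655645910594 -9.021920872817477
-144 12 -49.340706949352985 -8.487378343774598
-132 25 -52.79359246263545 -1.8271157593078884
-126 29 -55.04589496437488 1.5069046388482106
-120 27 -53.995719309336955 2.0439053728885193
-114 28 -53.47038342814617 2.5810600055003556
-108 22 -52.94488265319067 -1.9433978225400501
-102 27 -54.67358469887425 1.392616782702865
-96 28 -54.148199226706566 1.9297768731721363
-90 28 -55.87773933321897 2.4670896784064613
-84 27 -55.352468682983535 0.7401339496026654
-78 23 -52.571059391487275 -1.5241331564666663
-72 28 -56.55768531555537 1.814615258427849
-66 28 -56.03236564607208 2.3520833954021905
-60 28 -55.506882980782215 0.623630393870842
-54 27 -54.981237678884355 1.1609499662917642
-48 5 -49.4123866488136 1.6984202592409472
-18 11 -53.55766720820338 -7.491616680981853
-12 28 -55.817961030421955 0.925160308716624
-6 27 -54.765681876868754 1.4629295127600543
```

View pics/c3.png

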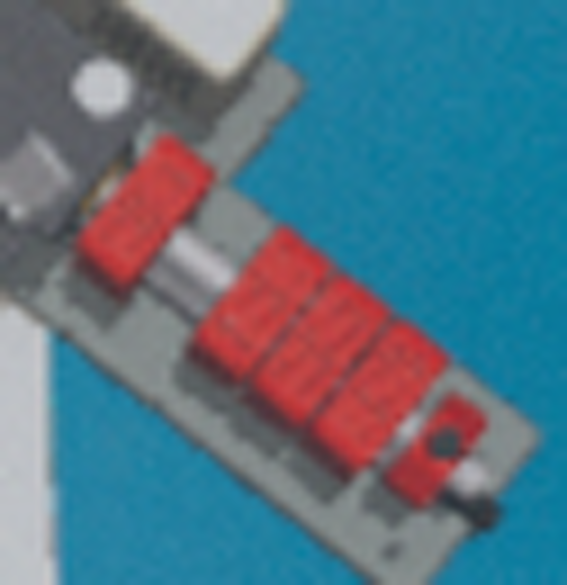

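Confirmed: four spacers and the collar, with the thumbscrew at crop (445,440). Next I work out the moves. With the tool yaw at 0.868, tool x is scanner +y, tool y is scanner +x and tool z points down.

```bash
cat >> h.py <<'E'
yaw=-.703; S=np.array([653.7,-58.9]); ex=np.array([np.cos(yaw),np.sin(yaw)]); ey=np.array([-ex[1],ex[0]])
def W(x,y): return S+x*ex+y*ey
def delta(P,yw=np.pi/2+yaw):
    s=r.sense(); A=R.from_euler("xyz",s["tcp_rot"]); B=R.from_euler("xyz",[np.pi,0,yw])
    return np.round(np.r_[A.inv().apply(np.array(P)-s["eef_pos"])/1e3,(A.inv()*B).as_rotvec()],4)
def sf():
    s=r.sense(); d=s["eef_pos"][:2]-S; return np.round([d@ex,d@ey,s["eef_pos"][2]],1), np.round(s["tcp_rot"],3), round(s["clock"],1),np.round(s["contact_force"],1),round(s["opening"],2),round(s["grasp_force"],1)
E
python3 - <<'E'
from h import *
print(delta([*W(-25,-157),250]))
E
```

```text
[ 4.669e-01 -3.205e-01  1.000e-04 -6.000e-04 -2.000e-04 -5.860e-01]
```

```bash
python3 -m crank '[[0.18,-0.12,0,0,0,-0.586,0],[0.18,-0.12,0,0,0,-0.586,0],[0.18,-0.12,0,0,0,-0.586,0],[0.18,-0.12,0,0,0,-0.586,0],[0.18,-0.12,0,0,0,-0.586,0]]' 60
python3 -c "
from h import *
print(delta([*W(-25,-157),250]),sf())"
```

```text
clock: 0.75
eef_pos: [315.2, -431.8, 250.3]
tcp_rot: [-3.141, -0.001, 0.874]
contact_force: [0.5, 0.1, -0.8]
opening: 1.002
grasp_force: 0.0
[ 0.3463 -0.0056  0.0007 -0.0005 -0.0012  0.0065] (array([ -17.1, -503.3,  250.3]), array([-3.141e+00, -1.000e-03,  8.740e-01]), 0.8, array([ 0.5,  0.1, -0.8]), 1.0, 0.0)
```

```bash
python3 -m crank '[[0.05,-0.006,0,0,0,0.006,0],[0.1,-0.006,0,0,0,0.006,0],[0.15,-0.006,0,0,0,0.006,0],[0.2,-0.006,0,0,0,0.006,0],[0.24,-0.006,0,0,0,0.006,0]]' >/dev/null
python3 -m crank '[[0.04,0,0,0,0,0,0],[0.08,0,0,0,0,0,0],[0.106,0,0,0,0,0,0],[0.106,0,0,0,0,0,0],[0.106,0,0,0,0,0,0]]'
python3 -c "
from h import *
print(delta([*W(-25,-157),74]),sf())
f=cams.grab_frame('top'); cv2.imwrite('pics/t1.png',cv2.resize(f['image'][120:250,230:360,::-1],None,fx=4.5,fy=4.5,interpolation=2))"
```

```text
clock: 1.75
eef_pos: [532.9, -167.6, 250.0]
tcp_rot: [-3.141, 0.001, 0.862]
contact_force: [-0.4, -0.3, 0.8]
opening: 0.999
grasp_force: 0.0
[ 0.0041 -0.0031  0.176  -0.0003  0.0006 -0.0054] (array([ -21.9, -161. ,  250. ]), array([-3.141e+00,  1.000e-03,  8.620e-01]), 1.8, array([-0.4, -0.3,  0.8]), 1.0, 0.0)
```

```bash
python3 -m crank '[[0.004,-0.003,0.03,0,0,-0.006,0],[0.004,-0.003,0.06,0,0,-0.006,0],[0.004,-0.003,0.09,0,0,-0.006,0],[0.004,-0.003,0.11,0,0,-0.006,0],[0.004,-0.003,0.11,0,0,-0.006,0]]' 
python3 -c "
from h import *
print(delta([*W(-25,-157),74]),sf())
f=cams.grab_frame('scene'); cv2.imwrite('pics/s1.png',cv2.resize(f['image'][130:260,230:360,::-1],None,fx=4.5,fy=4.5,interpolation=2))"
```

```text
clock: 2.3
eef_pos: [530.7, -163.2, 137.8]
tcp_rot: [-3.137, 0.002, 0.866]
contact_force: [0.7, 0.2, 0.6]
opening: 0.998
grasp_force: 0.0
[ 0.0023  0.0017  0.0638 -0.0047  0.0022 -0.0019] (array([ -26.4, -159.1,  137.8]), array([-3.137e+00,  2.000e-03,  8.660e-01]), 2.3, array([0.7, 0.2, 0.6]), 1.0, 0.0)
```

View pics/s1.png

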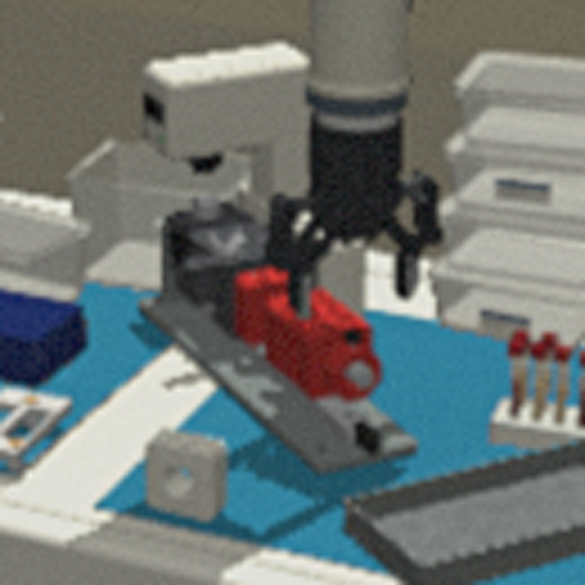

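The fingers at (300,290) and (407,275) straddle the red train above the collar, as intended. I descend, grip, lift 3 mm and pull off.

```bash
python3 -m crank '[[0.002,0.002,0.02,0,0,0,0],[0.002,0.002,0.04,0,0,0,0],[0.002,0.002,0.061,0,0,0,0],[0.002,0.002,0.061,0,0,0,0],[0.002,0.002,0.061,0,0,0,0.2]]' 
python3 -m crank '[[0,0,0,0,0,0,0.5],[0,0,0,0,0,0,0.8],[0,0,0,0,0,0,1],[0,0,0,0,0,0,1],[0,0,0,0,0,0,1]]' 50
python3 -m crank '[[0,0,0,0,0,0,1],[0,0,0,0,0,0,1],[0,0,0,0,0,0,1],[0,0,0,0,0,0,1],[0,0,0,0,0,0,1]]' 50
python3 -c "
from h import *
print(sf())"
```

```text
clock: 2.85
eef_pos: [536.6, -163.0, 80.6]
tcp_rot: [3.141, -0.0, 0.867]
contact_force: [0.1, -0.3, -0.0]
opening: 0.852
grasp_force: 0.0
clock: 3.35
eef_pos: [536.9, -162.7, 80.9]
tcp_rot: [3.14, -0.001, 0.868]
contact_force: [-1.3, -0.5, 6.1]
opening: 0.527
grasp_force: 49.7
clock: 3.85
eef_pos: [536.9, -162.7, 80.9]
tcp_rot: [3.14, -0.001, 0.868]
contact_force: [-2.0, 0.5, 7.0]
opening: 0.528
grasp_force: 49.7
(array([ -22. , -154.7,   80.9]), array([ 3.14e+00, -1.00e-03,  8.68e-01]), 3.9, array([-2. ,  0.5,  7. ]), 0.53, 49.7)
```

```bash
python3 -m crank '[[0,0,-0.002,0,0,0,1],[0,0,-0.004,0,0,0,1],[0,0,-0.004,0,0,0,1],[0,0,-0.004,0,0,0,1]]' 
python3 -m crank '[[-0.01,0,0,0,0,0,1],[-0.02,0,0,0,0,0,1],[-0.03,0,0,0,0,0,1],[-0.04,0,0,0,0,0,1],[-0.05,0,0,0,0,0,1]]' 
python3 -m crank '[[-0.01,0,0,0,0,0,1],[-0.02,0,0,0,0,0,1],[-0.03,0,0,0,0,0,1],[-0.03,0,0,0,0,0,1],[-0.03,0,0,0,0,0,1]]' 
python3 -c "
from h import *
print(sf())"
```

```text
clock: 4.25
eef_pos: [536.1, -162.3, 83.4]
tcp_rot: [3.142, -0.0, 0.868]
contact_force: [-0.4, 0.3, -0.9]
opening: 0.533
grasp_force: 50.8
clock: 4.75
eef_pos: [503.0, -201.4, 83.3]
tcp_rot: [-3.142, 0.0, 0.867]
contact_force: [-0.0, -0.6, -1.2]
opening: 0.53
grasp_force: 50.8
clock: 5.25
eef_pos: [484.3, -223.6, 83.3]
tcp_rot: [3.141, -0.0, 0.867]
contact_force: [0.3, 0.3, -1.0]
opening: 0.533
grasp_force: 57.1
(array([ -22.7, -235.2,   83.3]), array([ 3.141, -0.   ,  0.867]), 5.2, array([ 0.3,  0.3, -1. ]), 0.53, 57.1)
```

```bash
python3 -m crank '[[-0.02,0.01,0,0,0,0,1],[-0.05,0.025,0,0,0,0,1],[-0.075,0.038,0,0,0,0,1],[-0.087,0.0435,0,0,0,0,1],[-0.087,0.0435,0,0,0,0,1]]' 
python3 -m crank '[[0,0,0.015,0,0,0,1],[0,0,0.03,0,0,0,1],[0,0,0.04,0,0,0,1],[0,0,0.045,0,0,0,1],[0,0,0.047,0,0,0,1]]' 
python3 -m crank '[[0,0,0.001,0,0,0,1],[0,0,0.002,0,0,0,1],[0,0,0.002,0,0,0,1]]' 
python3 -c "
from h import *
print(sf())"
```

```text
clock: 5.75
eef_pos: [461.3, -319.0, 83.3]
tcp_rot: [3.141, -0.0, 0.866]
contact_force: [0.1, 0.1, -0.6]
opening: 0.534
grasp_force: 57.2
clock: 6.25
eef_pos: [460.9, -317.0, 35.2]
tcp_rot: [-3.14, 0.0, 0.868]
contact_force: [-3.0, 4.0, 11.1]
opening: 0.527
grasp_force: 58.5
clock: 6.55
eef_pos: [460.8, -317.1, 35.2]
tcp_rot: [-3.14, -0.0, 0.868]
contact_force: [-3.9, 5.6, 11.1]
opening: 0.528
grasp_force: 58.3
(array([  19.8, -321.7,   35.2]), array([-3.14 , -0.   ,  0.868]), 6.5, array([-3.9,  5.6, 11.1]), 0.53, 58.3)
```

```bash
python3 -m crank '[[0,0,0,0,0,0,0.2],[0,0,0,0,0,0,0.1],[0,0,0,0,0,0,0],[0,0,-0.02,0,0,0,0],[0,0,-0.05,0,0,0,0]]' 
python3 -m crank '[[0,0,-0.03,0,0,0,0],[0.03,-0.01,-0.06,0,0,0,0],[0.08,-0.02,-0.075,0,0,0,0],[0.12,-0.03,-0.075,0,0,0,0],[0.165,-0.045,-0.075,0,0,0,0]]' 
python3 -m crank '[[0.015,0,0,0,0,0,0],[0.03,0,0,0,0,0,0],[0.03,0,0,0,0,0,0],[0.03,0,0,0,0,0,0]]' 
python3 -c "
from h import *
print(sf(),delta([*W(-25,-127),88]))
f=cams.grab_frame('top'); cv2.imwrite('pics/t2.png',cv2.resize(f['image'][140:250,260:390,::-1],None,fx=4.5,fy=4.5,interpolation=2))"
```

```text
clock: 7.05
eef_pos: [460.3, -317.2, 83.3]
tcp_rot: [-3.138, 0.0, 0.868]
contact_force: [0.3, -0.1, 0.3]
opening: 0.999
grasp_force: 0.0
clock: 7.55
eef_pos: [535.1, -162.0, 160.4]
tcp_rot: [3.139, -0.001, 0.867]
contact_force: [0.5, -0.2, -0.4]
opening: 0.996
grasp_force: 0.0
clock: 7.95
eef_pos: [552.8, -140.8, 159.0]
tcp_rot: [-3.141, 0.001, 0.868]
contact_force: [-0.2, -0.5, 0.2]
opening: 0.999
grasp_force: 0.0
(array([ -24.1, -127.7,  159. ]), array([-3.141e+00,  1.000e-03,  8.680e-01]), 8.0, array([-0.2, -0.5,  0.2]), 1.0, 0.0) [ 0.0008 -0.0009  0.071  -0.0004  0.0006 -0.0001]
```

View pics/t2.png

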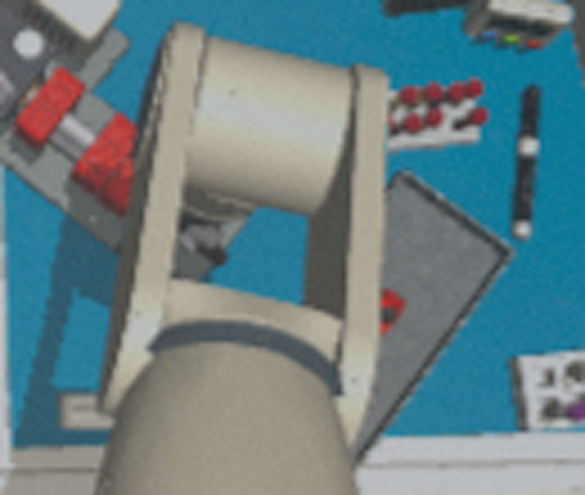

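The collar, at (392,310), is in the tray. Next is the outermost spacer.

```bash
python3 -m crank '[[0,-0.001,0.02,0,0,0,0],[0,-0.001,0.045,0,0,0,0],[0,-0.001,0.065,0,0,0,0],[0,-0.001,0.071,0,0,0,0],[0,-0.001,0.071,0,0,0,0]]' >/dev/null
python3 -m crank '[[0,0,0,0,0,0,0.2],[0,0,0,0,0,0,0.5],[0,0,0,0,0,0,0.8],[0,0,0,0,0,0,1],[0,0,0,0,0,0,1]]' 50
python3 -m crank '[[0,0,-0.002,0,0,0,1],[0,0,-0.004,0,0,0,1],[0,0,-0.004,0,0,0,1],[0,0,-0.004,0,0,0,1]]' 
python3 -m crank '[[-0.006,0,0,0,0,0,1],[-0.012,0,0,0,0,0,1],[-0.02,0,0,0,0,0,1],[-0.03,0,0,0,0,0,1],[-0.03,0,0,0,0,0,1]]' 
python3 -c "
from h import *
print(sf())"
```

```text
clock: 9.0
eef_pos: [553.0, -139.8, 89.6]
tcp_rot: [3.14, -0.001, 0.868]
contact_force: [-2.4, -1.6, 7.4]
opening: 0.695
grasp_force: 53.2
clock: 9.4
eef_pos: [552.3, -139.3, 92.3]
tcp_rot: [-3.142, -0.0, 0.868]
contact_force: [0.7, -0.4, -0.6]
opening: 0.696
grasp_force: 53.8
clock: 9.9
eef_pos: [531.7, -163.3, 92.2]
tcp_rot: [-3.141, 0.001, 0.867]
contact_force: [-0.0, -0.1, 0.1]
opening: 0.698
grasp_force: 53.8
(array([ -25.6, -158.5,   92.2]), array([-3.141e+00,  1.000e-03,  8.670e-01]), 9.9, array([-0. , -0.1,  0.1]), 0.7, 53.8)
```

```bash
python3 -m crank '[[-0.012,0,0,0,0,0,1],[-0.024,0,0,0,0,0,1],[-0.036,0,0,0,0,0,1],[-0.048,0,0,0,0,0,1],[-0.06,0,0,0,0,0,1]]' 
python3 -m crank '[[0,0,-0.02,0,0,0,1],[-0.02,0.01,-0.035,0,0,0,1],[-0.05,0.04,-0.035,0,0,0,1],[-0.08,0.07,-0.035,0,0,0,1],[-0.11,0.1,-0.035,0,0,0,1]]' 
python3 -m crank '[[-0.02,0.008,0,0,0,0,1],[-0.028,0.008,0,0,0,0,1],[-0.028,0.008,0.02,0,0,0,1],[-0.028,0.008,0.04,0,0,0,1],[-0.028,0.008,0.06,0,0,0,1]]' 
python3 -c "
from h import *
print(sf())"
```

```text
clock: 10.4
eef_pos: [493.3, -208.9, 92.3]
tcp_rot: [-3.142, 0.0, 0.868]
contact_force: [0.1, 0.4, -1.0]
opening: 0.689
grasp_force: 53.8
clock: 10.9
eef_pos: [498.8, -358.7, 127.7]
tcp_rot: [3.141, -0.0, 0.868]
contact_force: [1.1, 0.6, -0.7]
opening: 0.695
grasp_force: 54.3
clock: 11.4
eef_pos: [486.5, -382.6, 66.7]
tcp_rot: [-3.141, -0.0, 0.868]
contact_force: [-0.6, -0.7, -0.6]
opening: 0.692
grasp_force: 54.3
(array([  81.8, -355.1,   66.7]), array([-3.141, -0.   ,  0.868]), 11.4, array([-0.6, -0.7, -0.6]), 0.69, 54.3)
```

```bash
python3 -m crank '[[0,0,0.006,0,0,0,1],[0,0,0.011,0,0,0,1],[0,0,0.014,0,0,0,1],[0,0,0.015,0,0,0,1],[0,0,0.016,0,0,0,1]]' 
python3 -m crank '[[0,0,0,0,0,0,0.25],[0,0,0,0,0,0,0.15],[0,0,0,0,0,0,0.12],[0,0,-0.02,0,0,0,0.1],[0,0,-0.06,0,0,0,0]]' 
python3 -m crank '[[0,0,-0.04,0,0,0,0],[0.04,-0.01,-0.05,0,0,0,0],[0.085,-0.03,-0.05,0,0,0,0],[0.13,-0.05,-0.05,0,0,0,0],[0.17,-0.07,-0.05,0,0,0,0]]' 
python3 -m crank '[[0.03,-0.015,0,0,0,0,0],[0.06,-0.03,0,0,0,0,0],[0.087,-0.037,0,0,0,0,0],[0.087,-0.037,0,0,0,0,0],[0.087,-0.037,0,0,0,0,0]]' 
python3 -c "
from h import *
print(sf(),delta([*W(-25,-98),88]))"
```

```text
clock: 11.9
eef_pos: [487.7, -383.4, 52.0]
tcp_rot: [3.14, -0.0, 0.868]
contact_force: [-0.6, -0.2, -0.7]
opening: 0.688
grasp_force: 54.3
clock: 12.4
eef_pos: [485.5, -381.8, 109.3]
tcp_rot: [-3.136, 0.0, 0.868]
contact_force: [0.4, 0.0, 0.9]
opening: 0.998
grasp_force: 0.0
clock: 12.9
eef_pos: [544.3, -206.4, 161.8]
tcp_rot: [3.141, -0.001, 0.867]
contact_force: [0.6, -0.8, 0.2]
opening: 0.998
grasp_force: 0.0
clock: 13.4
eef_pos: [571.9, -117.6, 161.4]
tcp_rot: [3.141, 0.0, 0.869]
contact_force: [0.0, 0.2, -0.2]
opening: 1.002
grasp_force: 0.0
(array([-24.5, -97.7, 161.4]), array([3.141, 0.   , 0.869]), 13.4, array([ 0. ,  0.2, -0.2]), 1.0, 0.0) [-0.0003 -0.0005  0.0734  0.0002  0.0002  0.0016]
```

```bash
cat >> h.py <<'E'
def reds():
    f=cams.grab_frame('top'); h=cv2.cvtColor(f["image"],cv2.COLOR_RGB2HSV)
    m=(((h[...,0]<8)|(h[...,0]>172))&(h[...,1]>120)&(h[...,2]>60)).astype(np.uint8); v,u=np.mgrid[:384,:512]
    m[(u<255)|(v<145)|((u>322)&(v<178))|(u>370)]=0
    n,l,st,ce=cv2.connectedComponentsWithStats(m)
    for i in range(1,n):
        if st[i,4]>10:
            b,a=np.nonzero(l==i); P=(cast(f,np.c_[a,b],102 if a.mean()<312 else 63)[:,:2]-S)@np.c_[ex,ey]
            print(st[i,4],ce[i].round(),"scan x",P[:,0].min().round(),P[:,0].max().round(),"y",P[:,1].min().round(),P[:,1].max().round())
    return f
E
python3 -c "
from h import *
f=reds(); cv2.imwrite('pics/t3.png',cv2.resize(f['image'][140:250,250:390,::-1],None,fx=4.5,fy=4.5,interpolation=2))"
```

```text
125 [271. 163.] scan x -55.0 4.0 y -18.0 10.0
14 [279. 176.] scan x -52.0 -33.0 y -63.0 -51.0
133 [362. 201.] scan x 52.0 111.0 y -363.0 -328.0
56 [343. 210.] scan x -6.0 37.0 y -327.0 -305.0
```

View pics/t3.png

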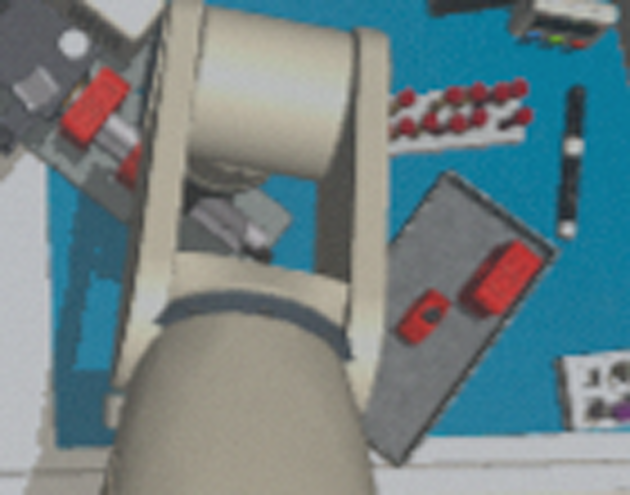

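Spacer 1 stands in the tray at (505,278) and the collar is at (425,318). Now spacer 2.

```bash
python3 -m crank '[[0,0,0.02,0,0,0,0],[0,0,0.045,0,0,0,0],[0,0,0.065,0,0,0,0],[0,0,0.073,0,0,0,0],[0,0,0.073,0,0,0,0]]' >/dev/null
python3 -m crank '[[0,0,0,0,0,0,0.2],[0,0,0,0,0,0,0.5],[0,0,0,0,0,0,0.8],[0,0,0,0,0,0,1],[0,0,0,0,0,0,1]]' 50
python3 -m crank '[[0,0,-0.002,0,0,0,1],[0,0,-0.004,0,0,0,1],[0,0,-0.004,0,0,0,1],[0,0,-0.004,0,0,0,1]]' 
python3 -m crank '[[-0.01,0,0,0,0,0,1],[-0.02,0,0,0,0,0,1],[-0.03,0,0,0,0,0,1],[-0.04,0,0,0,0,0,1],[-0.05,0,0,0,0,0,1]]' |grep -v tcp
python3 -m crank '[[-0.015,0,0,0,0,0,1],[-0.03,0,0,0,0,0,1],[-0.045,0,0,0,0,0,1],[-0.06,0,0,0,0,0,1],[-0.072,0,0,0,0,0,1]]' |grep -v tcp
python3 -c "
from h import *
print(sf());reds()"
```

```text
clock: 14.45
eef_pos: [572.6, -118.3, 89.6]
tcp_rot: [3.14, -0.001, 0.868]
contact_force: [-1.7, -1.9, 6.8]
opening: 0.695
grasp_force: 53.6
clock: 14.85
eef_pos: [571.7, -117.8, 92.3]
tcp_rot: [-3.141, 0.0, 0.868]
contact_force: [0.2, 0.5, -1.5]
opening: 0.698
grasp_force: 53.7
clock: 15.35
eef_pos: [538.7, -156.9, 92.3]
contact_force: [0.7, 0.2, -0.2]
opening: 0.694
grasp_force: 53.8
clock: 15.85
eef_pos: [491.9, -212.1, 92.3]
contact_force: [-0.1, -0.3, -1.2]
opening: 0.694
grasp_force: 53.8
(array([ -24.4, -221.5,   92.3]), array([-3.141,  0.   ,  0.867]), 15.8, array([-0.1, -0.3, -1.2]), 0.69, 53.8)
127 [271. 163.] scan x -55.0 4.0 y -18.0 10.0
120 [284. 173.] scan x -55.0 4.0 y -76.0 -50.0
21 [341. 213.] scan x -6.0 7.0 y -326.0 -307.0
```

Spacer 3 is undisturbed at y≈-63. I place spacer 2 at (-41,-356), then go to spacer 3.

```bash
python3 -m crank '[[0,0,-0.02,0,0,0,1],[-0.02,-0.005,-0.035,0,0,0,1],[-0.055,-0.01,-0.035,0,0,0,1],[-0.09,-0.016,-0.035,0,0,0,1],[-0.12,-0.016,-0.035,0,0,0,1]]' |grep open
python3 -m crank '[[-0.012,0,0,0,0,0,1],[-0.014,0,0,0,0,0,1],[-0.014,0,0.02,0,0,0,1],[-0.014,0,0.04,0,0,0,1],[-0.014,0,0.06,0,0,0,1]]' 
python3 -m crank '[[0,0,0.006,0,0,0,1],[0,0,0.011,0,0,0,1],[0,0,0.014,0,0,0,1],[0,0,0.016,0,0,0,1],[0,0,0.017,0,0,0,1]]' 
python3 -m crank '[[0,0,0,0,0,0,0.25],[0,0,0,0,0,0,0.15],[0,0,0,0,0,0,0.12],[0,0,-0.02,0,0,0,0.1],[0,0,-0.06,0,0,0,0]]' |grep open
python3 -m crank '[[0,0,-0.04,0,0,0,0],[0.04,0,-0.05,0,0,0,0],[0.085,0,-0.05,0,0,0,0],[0.13,0.01,-0.05,0,0,0,0],[0.17,0.016,-0.05,0,0,0,0]]' |grep open
python3 -m crank '[[0.04,0,0,0,0,0,0],[0.08,0,0,0,0,0,0],[0.115,0,0,0,0,0,0],[0.115,0,0,0,0,0,0],[0.115,0,0,0,0,0,0]]' 
python3 -c "
from h import *
print(sf(),delta([*W(-25,-69),88]));reds()"
```

```text
opening: 0.689
clock: 16.9
eef_pos: [395.2, -302.4, 66.8]
tcp_rot: [3.141, -0.0, 0.868]
contact_force: [-0.4, -0.4, -0.8]
opening: 0.695
grasp_force: 54.3
clock: 17.4
eef_pos: [394.5, -303.1, 50.8]
tcp_rot: [3.141, -0.0, 0.868]
contact_force: [-2.6, 1.5, 15.1]
opening: 0.695
grasp_force: 56.1
opening: 0.999
opening: 1.003
clock: 18.9
eef_pos: [590.4, -95.3, 160.0]
tcp_rot: [-3.141, 0.001, 0.869]
contact_force: [-0.6, -0.1, -0.1]
opening: 0.999
grasp_force: 0.0
(array([-24.8, -68.7, 160. ]), array([-3.141e+00,  1.000e-03,  8.690e-01]), 18.9, array([-0.6, -0.1, -0.1]), 1.0, 0.0) [-0.0003 -0.0002  0.072  -0.0005  0.0005  0.0017]
73 [268. 165.] scan x -55.0 -8.0 y -16.0 10.0
133 [362. 201.] scan x 53.0 111.0 y -363.0 -328.0
56 [343. 210.] scan x -6.0 37.0 y -327.0 -305.0
132 [341. 227.] scan x -70.0 -11.0 y -361.0 -327.0
```

```bash
python3 -m crank '[[0,0,0.02,0,0,0,0],[0,0,0.045,0,0,0,0],[0,0,0.065,0,0,0,0],[0,0,0.072,0,0,0,0],[0,0,0.072,0,0,0,0]]' >/dev/null
python3 -m crank '[[0,0,0,0,0,0,0.2],[0,0,0,0,0,0,0.5],[0,0,0,0,0,0,0.8],[0,0,0,0,0,0,1],[0,0,0,0,0,0,1]]' 50
python3 -m crank '[[0,0,-0.002,0,0,0,1],[0,0,-0.004,0,0,0,1],[0,0,-0.004,0,0,0,1],[0,0,-0.004,0,0,0,1]]' 
python3 -m crank '[[-0.01,0,0,0,0,0,1],[-0.02,0,0,0,0,0,1],[-0.03,0,0,0,0,0,1],[-0.045,0,0,0,0,0,1],[-0.06,0,0,0,0,0,1]]' |grep -v tcp
python3 -m crank '[[-0.018,0,0,0,0,0,1],[-0.036,0,0,0,0,0,1],[-0.054,0,0,0,0,0,1],[-0.072,0,0,0,0,0,1],[-0.092,0,0,0,0,0,1]]' |grep -v tcp
python3 -c "
from h import *
print(sf());reds()"
```

```text
clock: 19.95
eef_pos: [591.3, -96.1, 89.7]
tcp_rot: [3.14, -0.001, 0.868]
contact_force: [-1.7, -1.5, 7.2]
opening: 0.693
grasp_force: 53.3
clock: 20.35
eef_pos: [590.5, -95.7, 92.3]
tcp_rot: [-3.142, -0.0, 0.868]
contact_force: [-0.2, -0.8, -0.9]
opening: 0.693
grasp_force: 53.7
clock: 20.85
eef_pos: [550.7, -142.6, 92.2]
contact_force: [-0.2, -1.3, -1.2]
opening: 0.693
grasp_force: 53.7
clock: 21.35
eef_pos: [491.1, -213.0, 92.3]
contact_force: [1.4, -0.6, -1.4]
opening: 0.687
grasp_force: 53.7
(array([ -24.5, -222.7,   92.3]), array([ 3.142, -0.   ,  0.867]), 21.4, array([ 1.4, -0.6, -1.4]), 0.69, 53.7)
125 [271. 163.] scan x -55.0 4.0 y -18.0 10.0
19 [342. 213.] scan x -6.0 7.0 y -326.0 -307.0
11 [344. 221.] scan x -18.0 -11.0 y -349.0 -333.0
```

```bash
python3 -m crank '[[0,0,-0.02,0,0,0,1],[-0.01,0.02,-0.035,0,0,0,1],[-0.03,0.05,-0.035,0,0,0,1],[-0.055,0.085,-0.035,0,0,0,1],[-0.076,0.108,-0.035,0,0,0,1]]' |grep open
python3 -m crank '[[0,0,0,0,0,0,1],[0,0,0.01,0,0,0,1],[0,0,0.03,0,0,0,1],[0,0,0.05,0,0,0,1],[0,0,0.062,0,0,0,1]]' 
python3 -m crank '[[0,0,0.006,0,0,0,1],[0,0,0.011,0,0,0,1],[0,0,0.0135,0,0,0,1],[0,0,0.0145,0,0,0,1],[0,0,0.015,0,0,0,1]]' 
python3 -m crank '[[0,0,0,0,0,0,0.25],[0,0,0,0,0,0,0.15],[0,0,0,0,0,0,0.12],[0,0,-0.02,0,0,0,0.1],[0,0,-0.06,0,0,0,0]]' |grep open
python3 -m crank '[[0,0,-0.04,0,0,0,0],[0.04,-0.01,-0.05,0,0,0,0],[0.085,-0.03,-0.05,0,0,0,0],[0.13,-0.05,-0.05,0,0,0,0],[0.17,-0.07,-0.05,0,0,0,0]]' |grep open
python3 -m crank '[[0.04,-0.02,0,0,0,0,0],[0.08,-0.038,0,0,0,0,0],[0.11,-0.038,0,0,0,0,0],[0.118,-0.038,0,0,0,0,0],[0.118,-0.038,0,0,0,0,0]]' 
python3 -c "
from h import *
print(sf(),delta([*W(-25,-10),90]));reds()"
```

```text
opening: 0.694
clock: 22.4
eef_pos: [524.0, -337.8, 63.1]
tcp_rot: [-3.138, 0.0, 0.868]
contact_force: [-0.2, 0.1, -0.8]
opening: 0.695
grasp_force: 54.2
clock: 22.9
eef_pos: [525.8, -339.6, 51.1]
tcp_rot: [3.141, -0.0, 0.868]
contact_force: [-2.2, 1.9, 7.1]
opening: 0.695
grasp_force: 55.2
opening: 0.997
opening: 0.997
clock: 24.4
eef_pos: [629.9, -49.2, 160.2]
tcp_rot: [3.141, -0.0, 0.87]
contact_force: [-0.6, 0.0, 0.7]
opening: 1.0
grasp_force: 0.0
(array([-24.4,  -8. , 160.2]), array([ 3.141, -0.   ,  0.87 ]), 24.4, array([-0.6,  0. ,  0.7]), 1.0, 0.0) [-0.002  -0.0006  0.0702  0.0003 -0.0001  0.0018]
129 [350. 191.] scan x 55.0 114.0 y -304.0 -272.0
135 [362. 201.] scan x 52.0 111.0 y -363.0 -328.0
57 [343. 210.] scan x -6.0 37.0 y -327.0 -304.0
131 [341. 227.] scan x -69.0 -11.0 y -361.0 -327.0
```

```bash
python3 -m crank '[[-0.002,0,0.02,0,0,0,0],[-0.002,0,0.045,0,0,0,0],[-0.002,0,0.062,0,0,0,0],[-0.002,0,0.07,0,0,0,0],[-0.002,0,0.07,0,0,0,0]]' 
python3 -m crank '[[0,0,0,0,0,0,0.2],[0,0,0,0,0,0,0.5],[0,0,0,0,0,0,0.8],[0,0,0,0,0,0,1],[0,0,0,0,0,0,1]]' 50
python3 -m crank '[[0,0,-0.002,0,0,0,1],[0,0,-0.004,0,0,0,1],[0,0,-0.004,0,0,0,1],[0,0,-0.004,0,0,0,1]]' 
python3 -m crank '[[-0.01,0,0,0,0,0,1],[-0.02,0,0,0,0,0,1],[-0.035,0,0,0,0,0,1],[-0.05,0,0,0,0,0,1],[-0.07,0,0,0,0,0,1]]' |grep -v tcp
python3 -m crank '[[-0.02,0,0,0,0,0,1],[-0.04,0,0,0,0,0,1],[-0.06,0,0,0,0,0,1],[-0.08,0,0,0,0,0,1],[-0.1,0,0,0,0,0,1]]' |grep -v tcp
python3 -m crank '[[-0.02,0,0,0,0,0,1],[-0.035,0,0,0,0,0,1],[-0.042,0,0,0,0,0,1],[-0.042,0,0,0,0,0,1]]' |grep -v tcp
python3 -c "
from h import *
print(sf());reds()"
```

```text
clock: 24.95
eef_pos: [626.8, -52.7, 89.3]
tcp_rot: [-3.14, 0.001, 0.866]
contact_force: [-1.1, 0.1, 0.0]
opening: 1.006
grasp_force: 0.0
clock: 25.45
eef_pos: [628.8, -51.9, 91.7]
tcp_rot: [3.14, -0.001, 0.868]
contact_force: [-1.5, -2.7, 6.9]
opening: 0.697
grasp_force: 53.5
clock: 25.85
eef_pos: [627.9, -51.4, 94.2]
tcp_rot: [-3.141, 0.0, 0.868]
contact_force: [-0.1, -1.0, -0.6]
opening: 0.691
grasp_force: 53.6
clock: 26.35
eef_pos: [581.8, -106.1, 94.3]
contact_force: [-0.6, -0.6, -0.7]
opening: 0.693
grasp_force: 53.6
clock: 26.85
eef_pos: [516.5, -182.7, 94.4]
contact_force: [-1.6, -0.4, -1.0]
opening: 0.69
grasp_force: 53.6
clock: 27.25
eef_pos: [490.3, -214.1, 94.4]
contact_force: [0.4, -0.6, -0.9]
opening: 0.692
grasp_force: 53.6
(array([ -24.3, -224. ,   94.4]), array([-3.142, -0.   ,  0.866]), 27.2, array([ 0.4, -0.6, -0.9]), 0.69, 53.6)
18 [342. 213.] scan x -6.0 7.0 y -326.0 -307.0
13 [344. 221.] scan x -21.0 -11.0 y -349.0 -333.0
```

```bash
python3 -m crank '[[0,0,-0.02,0,0,0,1],[-0.02,-0.005,-0.035,0,0,0,1],[-0.05,-0.012,-0.035,0,0,0,1],[-0.074,-0.017,-0.035,0,0,0,1],[-0.074,-0.017,-0.035,0,0,0,1]]' |grep open
python3 -m crank '[[0,0,0.01,0,0,0,1],[0,0,0.03,0,0,0,1],[0,0,0.05,0,0,0,1],[0,0,0.065,0,0,0,1],[0,0,0.069,0,0,0,1]]' 
python3 -m crank '[[0,0,0.003,0,0,0,1],[0,0,0.006,0,0,0,1],[0,0,0.0075,0,0,0,1],[0,0,0.0085,0,0,0,1],[0,0,0.0085,0,0,0,1]]' 
python3 -m crank '[[0,0,0,0,0,0,0.25],[0,0,0,0,0,0,0.15],[0,0,0,0,0,0,0.12],[0,0,-0.02,0,0,0,0.1],[0,0,-0.06,0,0,0,0.1]]' |grep open
python3 -m crank '[[0,0,-0.03,0,0,0,0],[0,0,-0.06,0,0,0,0.5],[0.03,-0.01,-0.1,0,0,0,0.5],[0.07,-0.02,-0.1,0,0,0,0.5],[0.07,-0.02,-0.1,0,0,0,0.5]]' 
python3 -c "
from h import *
print(sf());f=reds()
cv2.imwrite('pics/t4.png',cv2.resize(f['image'][120:250,220:390,::-1],None,fx=4.5,fy=4.5,interpolation=2))"
```

```text
opening: 0.692
clock: 28.3
eef_pos: [430.1, -257.4, 58.1]
tcp_rot: [-3.139, 0.0, 0.869]
contact_force: [-0.5, 0.6, -1.2]
opening: 0.689
grasp_force: 54.1
clock: 28.8
eef_pos: [430.7, -258.9, 53.1]
tcp_rot: [3.141, -0.0, 0.868]
contact_force: [-1.6, 2.0, 11.7]
opening: 0.695
grasp_force: 55.1
opening: 0.9
clock: 29.8
eef_pos: [462.2, -189.8, 213.4]
tcp_rot: [3.139, -0.002, 0.87]
contact_force: [-0.3, 0.1, 0.5]
opening: 0.495
grasp_force: 0.0
(array([ -61.4, -223.6,  213.4]), array([ 3.139e+00, -2.000e-03,  8.700e-01]), 29.8, array([-0.3,  0.1,  0.5]), 0.49, 0.0)
16 [353. 185.] scan x 104.0 114.0 y -299.0 -278.0
29 [327. 222.] scan x -68.0 -45.0 y -302.0 -283.0
117 [341. 228.] scan x -70.0 -15.0 y -361.0 -328.0
```

View pics/t4.png

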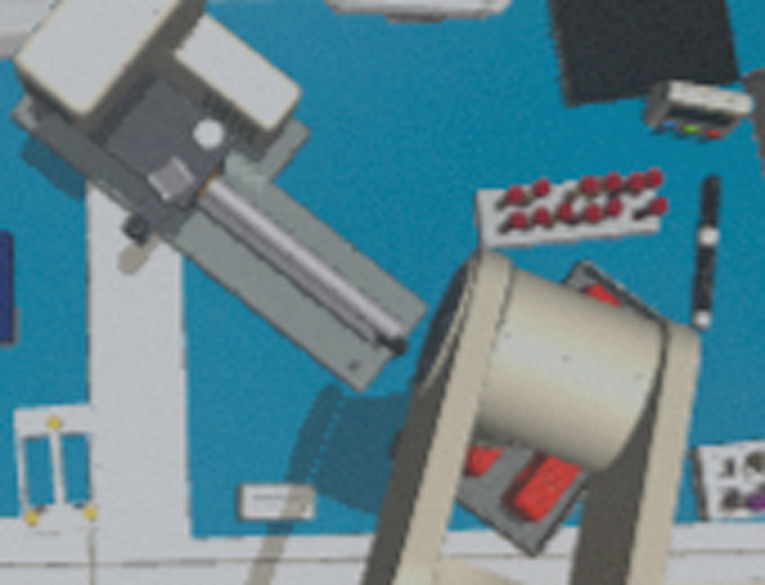

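The bar is clear. The black knob shows at crop (136,227), the flat seat at (208,133) and the groove seat at (170,180).

```bash
python3 - <<'E'
from h import *
f=cams.grab_frame("top")
g=f["image"].max(2); sub=g[162:182,240:262]; 
v,u=np.nonzero(sub<62); print(len(v)); c=np.array([[u.mean()+240,v.mean()+162]]); print(c)
for n,p,z in(("knobpick",[[249.8,170.1]],146),("knobmask",c,140),("flat",[[265.8,149.2]],117.4),("groove",[[257.4,159.6]],122)):
    P=cast(f,p,z)[0]; d=P[:2]-S; print(n,P.round(1),"scan",(d@ex).round(1),(d@ey).round(1))
print(sub[:, :20])
s=cams.grab_frame("scene"); print(proj(s,[*W(-97,34),146]),proj(s,[*W(-97,34),121]))
E
```

```text
0
[[nan nan]]
knobpick [600.9  30.1 146. ] scan -97.8 33.8
knobmask [nan nan nan] scan nan nan
flat [678.7 -28.1 117.4] scan -0.9 39.7
groove [641.2   2.5 122. ] scan -49.2 38.8
[[167 180 134 108 111 124 106  98  95  95  94  97  94  90  93 126 145 134
  129 126]
 [184 193 181 149 109 117 128 105  93  95  95  98  95  98  93  96 161 148
  119 102]
 [185 193 191 187 150 114 112 121 106  96  95  86  97  99 100  84 120 114
  105 100]
 [187 193 192 194 184 178 137 109 119 106  92  95  98 101  97  94  88  96
   87  87]
 [182 192 193 192 192 190 182 135 108 102 107 102 101 100  99  96  96  96
   93  86]
 [179 192 192 192 194 192 193 186 149 104  89  98  99  99  98 100 105  91
   91  94]
 [178 193 190 193 191 194 191 172 118  87  78  79  96  99  99 105  89  93
   95  97]
 [181 192 194 191 191 192 193 152  97  80  77  78  79  96 102  96  91  95
   99  99]
 [182 194 190 192 193 190 174 119  82  79  80  86  76  95  96  94  97  97
  100  99]
 [179 196 196 192 192 193 188 127  80  83  87  79  80  99 102  94  97  96
   96  96]
 [183 193 191 192 194 193 192 180 115  68  71  65  89 107 129 112 101 12
[... 222 characters left out ...]
46 141 137 142 147 169 189 193 187
  148 116]
 [177 192 192 191 193 192 167 148 148 146 146 146 145 170 191 193 194 194
  183 177]
 [177 193 194 190 192 192 159 145 146 145 146 145 143 177 193 195 193 194
  192 194]
 [175 194 193 195 193 191 159 146 148 144 149 147 172 190 192 193 190 192
  191 194]
 [174 192 191 191 191 191 160 145 147 145 148 170 190 192 192 192 193 193
  191 191]
 [174 193 194 192 192 194 186 154 147 147 171 186 192 192 192 191 191 193
  194 193]
 [171 195 192 191 195 193 192 186 180 183 191 192 194 193 192 192 193 194
  195 194]]
[[269.18423698 180.02267634]] [[269.2764663  185.91268654]]<stdin>:4: RuntimeWarning: Mean of empty slice.
  ret = ret.dtype.type(ret / rcount)
```

```bash
python3 -m crank '[[0.03,-0.01,0.005,0,0,0,0.62],[0.07,-0.025,0.01,0,0,0,0.62],[0.11,-0.036,0.02,0,0,0,0.62],[0.15,-0.036,0.02,0,0,0,0.62],[0.19,-0.036,0.02,0,0,0,0.62]]' |grep open
python3 -m crank '[[0.03,0,0,0,0,0,0.62],[0.055,0,0,0,0,0,0.62],[0.0675,0,0,0,0,0,0.62],[0.0675,0,0,0,0,0,0.62],[0.0675,0,0,0,0,0,0.62]]' 
python3 -c "
from h import *
print(sf(),delta([*W(-97.5,33.8),142]))
f=cams.grab_frame('scene'); cv2.imwrite('pics/s2.png',cv2.resize(f['image'][120:230,220:350,::-1],None,fx=4.5,fy=4.5,interpolation=2))"
```

```text
opening: 0.38
clock: 30.95
eef_pos: [598.3, 26.2, 191.2]
tcp_rot: [-3.141, 0.001, 0.867]
contact_force: [-0.3, -0.1, -0.0]
opening: 0.379
grasp_force: 0.0
(array([-97.3,  29.1, 191.2]), array([-3.141e+00,  1.000e-03,  8.670e-01]), 30.9, array([-0.3, -0.1, -0. ]), 0.38, 0.0) [ 0.0048 -0.0002  0.0492 -0.0009  0.0013 -0.0004]
```

View pics/s2.png

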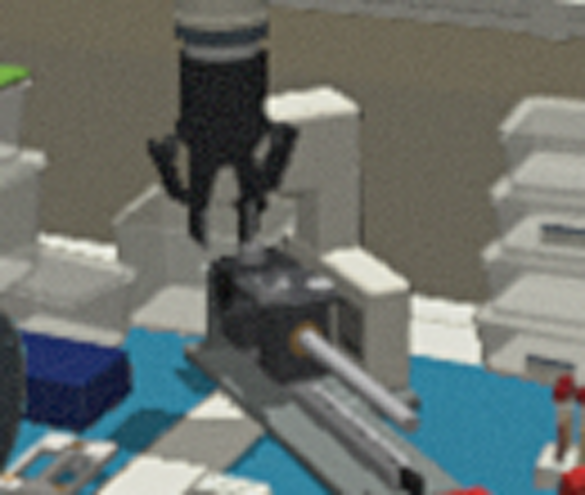

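The fingers at (205,225) and (250,215) are above the knob by the carriage's front face, clear of the optics head at (310,160).

```bash
python3 -m crank '[[0.004,0,0.012,0,0,0,0.62],[0.004,0,0.024,0,0,0,0.62],[0.004,0,0.036,0,0,0,0.62],[0.004,0,0.047,0,0,0,0.62],[0.004,0,0.048,0,0,0,0.62]]' 
python3 -m crank '[[0,0,0,0,0,0,0.7],[0,0,0,0,0,0,0.8],[0,0,0,0,0,0,1],[0,0,0,0,0,0,1],[0,0,0,0,0,0,1]]' 50
python3 -m crank '[[-0.005,0,0,0,0,0,1],[-0.01,0,0,0,0,0,1],[-0.015,0,0,0,0,0,1],[-0.02,0,0,0,0,0,1],[-0.025,0,0,0,0,0,1]]' 
python3 -c "
from h import *
print(sf())"
```

```text
clock: 31.5
eef_pos: [600.4, 30.2, 141.6]
tcp_rot: [-3.139, 0.002, 0.868]
contact_force: [-0.4, -0.6, -0.7]
opening: 0.381
grasp_force: 0.0
clock: 32.0
eef_pos: [601.5, 30.7, 144.0]
tcp_rot: [-3.141, -0.0, 0.868]
contact_force: [-2.5, 2.8, 1.5]
opening: 0.183
grasp_force: 49.1
clock: 32.5
eef_pos: [585.7, 11.6, 144.0]
tcp_rot: [3.142, -0.001, 0.868]
contact_force: [-0.8, 4.4, -0.6]
opening: 0.188
grasp_force: 49.1
(array([-97.5,   9.9, 144. ]), array([ 3.142e+00, -1.000e-03,  8.680e-01]), 32.5, array([-0.8,  4.4, -0.6]), 0.19, 49.1)
```

```bash
python3 -m crank '[[-0.01,0,0,0,0,0,1],[-0.024,0,0,0,0,0,1],[-0.038,0,0,0,0,0,1],[-0.052,0,0,0,0,0,1],[-0.065,0,0,0,0,0,1]]' 
python3 -m crank '[[-0.014,0,0,0,0,0,1],[-0.028,0,0,0,0,0,1],[-0.042,0,0,0,0,0,1],[-0.056,0,0,0,0,0,1],[-0.066,0,0,0,0,0,1]]' 
python3 -m crank '[[-0.005,0,0,0,0,0,1],[-0.009,0,0,0,0,0,1],[-0.012,0,0,0,0,0,1],[-0.014,0,0,0,0,0,1],[-0.015,0,0,0,0,0,1]]' 
python3 -c "
from h import *
print(sf())"
```

```text
clock: 33.0
eef_pos: [543.4, -39.3, 144.0]
tcp_rot: [3.14, -0.001, 0.868]
contact_force: [2.6, 1.8, -2.8]
opening: 0.187
grasp_force: 49.0
clock: 33.5
eef_pos: [501.0, -90.3, 144.0]
tcp_rot: [3.139, -0.001, 0.868]
contact_force: [7.1, -0.6, -4.9]
opening: 0.186
grasp_force: 48.8
clock: 34.0
eef_pos: [492.9, -100.2, 144.1]
tcp_rot: [3.139, -0.004, 0.866]
contact_force: [13.7, 10.2, -10.3]
opening: 0.189
grasp_force: 48.9
(array([ -96. , -135.5,  144.1]), array([ 3.139, -0.004,  0.866]), 34.0, array([ 13.7,  10.2, -10.3]), 0.19, 48.9)
```

The carriage has reached its stop after about 170 mm, with the force rising. I release it, raise the arm, move clear and look.

```bash
python3 -m crank '[[0.006,0,0,0,0,0,1],[0.006,0,0,0,0,0,0.8],[0.006,0,0,0,0,0,0.62],[0.006,0,0,0,0,0,0.62],[0.006,0,0,0,0,0,0.62]]' 
python3 -m crank '[[0,0,-0.02,0,0,0,0.62],[0,0,-0.05,0,0,0,0.62],[0,0,-0.08,0,0,0,0.62],[-0.03,-0.02,-0.11,0,0,0,0.62],[-0.07,-0.03,-0.11,0,0,0,0.5]]' |grep eef
python3 -m crank '[[-0.04,0,0,0,0,0,0.2],[-0.08,0,0,0,0,0,0],[-0.12,0,0,0,0,0,0],[-0.16,0,0,0,0,0,0],[-0.2,0,0,0,0,0,0]]' 
python3 -c "
from h import *
print(sf())
f=reds(); cv2.imwrite('pics/t5.png',cv2.resize(f['image'][120:250,220:350,::-1],None,fx=4.5,fy=4.5,interpolation=2)); cv2.imwrite('pics/t5full.png',f['image'][:,:,::-1])"
```

```text
clock: 34.5
eef_pos: [494.4, -95.8, 143.7]
tcp_rot: [-3.141, 0.001, 0.868]
contact_force: [0.6, 1.3, -0.5]
opening: 0.376
grasp_force: 0.0
eef_pos: [428.0, -129.6, 257.2]
clock: 35.5
eef_pos: [296.0, -282.9, 253.9]
tcp_rot: [3.141, 0.0, 0.868]
contact_force: [0.7, -0.3, -0.4]
opening: 1.001
grasp_force: 0.0
(array([-128. , -402.1,  253.9]), array([3.141, 0.   , 0.868]), 35.5, array([ 0.7, -0.3, -0.4]), 1.0, 0.0)
130 [350. 191.] scan x 52.0 114.0 y -304.0 -272.0
137 [362. 201.] scan x 52.0 111.0 y -363.0 -328.0
57 [343. 210.] scan x -6.0 37.0 y -327.0 -304.0
123 [328. 217.] scan x -70.0 -12.0 y -302.0 -271.0
133 [341. 227.] scan x -70.0 -11.0 y -361.0 -327.0
```

View pics/t5.png

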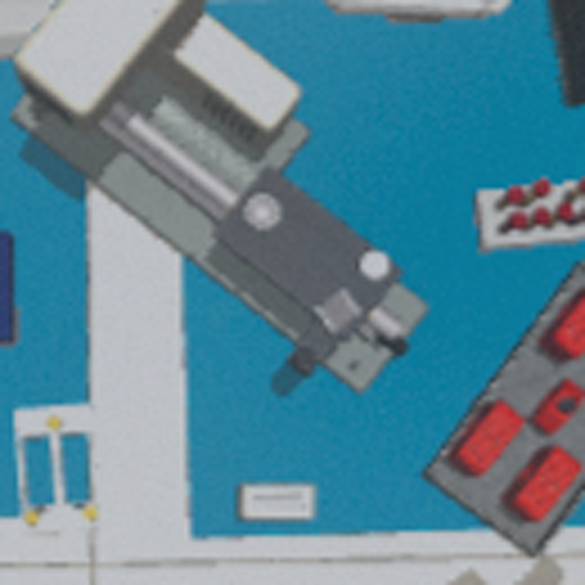

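All the red parts are in the tray and the carriage is out: cone at (263,211), flat at (376,265), groove at (340,311). Now I measure the seats and the plates.

```bash
python3 - <<'E'
from h import *
np.set_printoptions(precision=1,suppress=True)
f=cams.grab_frame("top"); 
c=lambda u,v:[[220+(u+.5)/4.5-.5,120+(v+.5)/4.5-.5]]
A=cast(f,c(263,211),126)[0]; F=cast(f,c(376,265),117.4)[0]; G=cast(f,c(340,311),123)[0]
for p in(A,F,G): d=p[:2]-S; print(p, d@ex,d@ey)
m=(A-(F+G)/2)[:2]; print("len",np.hypot(*m),"dir yaw",np.arctan2(m[1],m[0])-np.pi/2, "GF",np.hypot(*(F-G)[:2]), np.arctan2(*(F-G)[1::-1]))
a=f["image"][190:245,100:250,::-1]; cv2.imwrite("pics/p1.png",cv2.resize(a,None,fx=5.2,fy=5.2,interpolation=2))
# yellow screw heads
h=cv2.cvtColor(f["image"],cv2.COLOR_RGB2HSV); y=((h[...,0]>15)&(h[...,0]<35)&(h[...,1]>100)&(h[...,2]>100)).astype(np.uint8); y[:195]=0;y[:,260:]=0
n,l,st,ce=cv2.connectedComponentsWithStats(y)
for i in range(1,n): print(st[i,4],ce[i],cast(f,[ce[i]],30)[0])
E
```

```text
[614.9 -69.2 126. ] -22.969351982451926 -32.96928689199324
[ 572.1 -157.2  117.4] 1.2977878037643789 -127.81409652683462
[ 535.9 -127.3  123. ] -45.617517952578034 -128.35766467735763
len 95.1200382047184 dir yaw -0.6944897355537942 GF 46.91845458394125 -0.6914143602812208
4 [196.5 208.5] [478.  229.3  30. ]
4 [155.5 211.5] [469.8 380.4  30. ]
4 [231.5 213.5] [456.9 100.1  30. ]
4 [239.5 233.5] [382.6  71.7  30. ]
4 [226.5 234.5] [379.9 119.7  30. ]
4 [151.5 237.5] [374.6 394.7  30. ]
4 [164.5 236.5] [377.3 347.3  30. ]
4 [183.5 237.5] [372.2 277.7  30. ]
3 [196.3 239.7] [363.3 230.7  30. ]
```

View pics/p1.png

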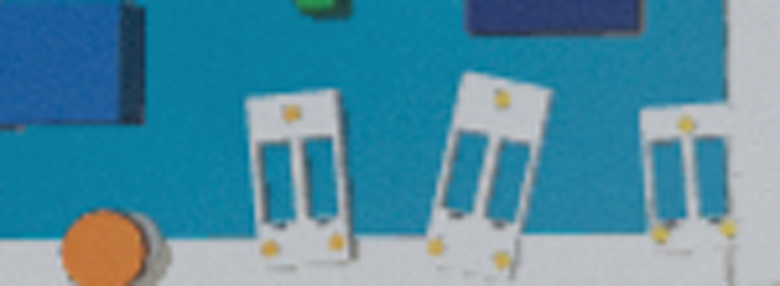

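By screw spacing, the left plate (screws at (292,112), (270,248) and (337,243)) is the middle one at 94 mm. The centre plate is long at 113 mm and the right one is short at 76 mm. I travel towards the middle plate.

```bash
python3 - <<'E'
from h import *
import re
t=open("h.py").read().replace("yaw=-.703;","yaw=-.693;"); open("h.py","w").write(t)
print(delta([340,-40,220],.5))
E
```

```text
[ 0.2154 -0.1245  0.0336  0.      0.0014  0.3637]
```

```bash
python3 -m crank '[[0.215,-0.125,0.03,0,0,0.36,0],[0.215,-0.125,0.03,0,0,0.36,0],[0.215,-0.125,0.03,0,0,0.36,0],[0.215,-0.125,0.03,0,0,0.36,0],[0.215,-0.125,0.03,0,0,0.36,0]]' | grep -v force
python3 -c "
from h import *
print(delta([375,190,200],.1))"
```

```text
clock: 36.1
eef_pos: [337.5, -55.2, 226.2]
tcp_rot: [3.141, -0.001, 0.506]
opening: 1.001
[ 1.517e-01 -1.963e-01  2.630e-02  1.000e-04 -6.000e-04  4.064e-01]
```

```bash
python3 -m crank '[[0.152,-0.196,0.026,0,0,0.4,0],[0.152,-0.196,0.026,0,0,0.4,0],[0.152,-0.196,0.026,0,0,0.4,0],[0.152,-0.196,0.026,0,0,0.4,0],[0.152,-0.196,0.026,0,0,0.4,0]]' | grep -v force
cat >> h.py <<'E'
def screws(z=30):
    f=cams.grab_frame("top"); im=f["image"].astype(float); h=cv2.cvtColor(f["image"],cv2.COLOR_RGB2HSV)
    w=np.clip(im[...,:2].min(2)-im[...,2],0,None)*((h[...,0]>12)&(h[...,0]<38)); 
    y=(w>30).astype(np.uint8); y[:195]=0;y[:,260:]=0; n,l,st,ce=cv2.connectedComponentsWithStats(cv2.dilate(y,np.ones((3,3),np.uint8)))
    out=[]
    for i in range(1,n):
        v,u=np.nonzero(l==i); k=w[v,u]; c=[(u*k).sum()/k.sum(),(v*k).sum()/k.sum()]; P=cast(f,[c],z)[0]; out.append(P); print(int(k.sum()),np.round(c,1),P.round(1))
    return f
E
python3 -c "
from h import *
print(sf()[2]);f=screws()
cv2.imwrite('pics/t6.png',f['image'][:,:,::-1])
print(delta([423,376,200],.1))"
```

```text
clock: 36.6
eef_pos: [369.9, 154.9, 204.0]
tcp_rot: [-3.141, -0.001, 0.106]
opening: 1.001
36.6
504 [196.3 208.6] [477.6 230.1  30. ]
451 [155.7 211.3] [470.3 379.6  30. ]
510 [231.5 213.5] [457.  100.3  30. ]
9911 [119.4 238.2] [374.5 511.7  30. ]
539 [239.6 233.5] [382.6  71.4  30. ]
482 [151.5 237.4] [375.  394.9  30. ]
488 [164.4 236.1] [378.6 347.8  30. ]
[ 0.0749 -0.2079  0.0048 -0.0037 -0.0023  0.0092]
```

```bash
python3 -m crank '[[0.02,-0.05,0.01,0,0,0.01,0],[0.035,-0.1,0.02,0,0,0.02,0],[0.055,-0.15,0.03,0,0,0.02,0],[0.07,-0.19,0.05,0,0,0.02,0],[0.075,-0.208,0.055,0,0,0.02,0]]' | grep -v force
python3 -m crank '[[0,0,0.03,0,0,0,0],[0,0,0.06,0,0,0,0],[0,0,0.06,0,0,0,0],[0,0,0.06,0,0,0,0]]' | grep -v force
python3 -c "
from h import *
print(delta([423.6,375.5,28],.085),sf()); f=screws()
s=cams.grab_frame('scene')
cv2.imwrite('pics/t7.png',s['image'][:,:,::-1])"
```

```text
clock: 37.15
eef_pos: [422.2, 370.7, 147.6]
tcp_rot: [-3.141, 0.0, 0.09]
opening: 0.995
clock: 37.55
eef_pos: [422.0, 367.3, 89.0]
tcp_rot: [3.141, 0.001, 0.088]
opening: 1.0
[ 0.0024 -0.008   0.061   0.0009  0.0014  0.0031] (array([-450.6,  179.9,   89. ]), array([3.141e+00, 1.000e-03, 8.800e-02]), 37.5, array([ 0.5, -0.4,  0.4]), 1.0, 0.0)
515 [196.3 208.6] [477.5 230.2  30. ]
475 [155.8 211.4] [470.1 379.4  30. ]
502 [231.5 213.5] [457.1 100.2  30. ]
535 [239.6 233.5] [382.6  71.5  30. ]
537 [226.6 234.6] [379.6 119.2  30. ]
567 [183.3 237.1] [373.5 278.6  30. ]
524 [196.2 239.7] [363.4 231.3  30. ]
```

```bash
python3 -m crank '[[0.002,-0.008,0,0,0,0.003,0],[0.002,-0.008,0.01,0,0,0.003,0],[0.002,-0.008,0.02,0,0,0.003,0],[0.002,-0.008,0.03,0,0,0.003,0],[0.002,-0.008,0.03,0,0,0.003,0]]' | grep -v force
python3 -c "
from h import *
print(delta([423.6,375.5,28],.085),sf()[3:]); f=screws()"
```

```text
clock: 38.15
eef_pos: [422.8, 374.6, 57.1]
tcp_rot: [3.14, 0.003, 0.085]
opening: 1.001
[ 0.0009 -0.0009  0.0291  0.0019  0.0026 -0.0003] (array([-0.7,  0.5, -0.2]), 1.0, 0.0)
518 [196.3 208.6] [477.6 230.2  30. ]
376 [155.6 211.3] [470.6 380.1  30. ]
497 [231.5 213.5] [457.  100.3  30. ]
535 [239.6 233.5] [382.6  71.5  30. ]
533 [226.6 234.6] [379.6 119.3  30. ]
188 [165.  236.1] [378.6 345.4  30. ]
557 [183.3 237.1] [373.8 278.4  30. ]
519 [196.2 239.6] [363.4 231.3  30. ]
```

```bash
python3 -m crank '[[0.001,-0.001,0.01,0,0,0,0],[0.001,-0.001,0.02,0,0,0,0],[0.001,-0.001,0.029,0,0,0,0],[0.001,-0.001,0.03,0,0,0,0],[0.001,-0.001,0.03,0,0,0,0]]'
python3 -m crank '[[0,0,0,0,0,0,0.1],[0,0,0,0,0,0,0.2],[0,0,0,0,0,0,0.4],[0,0,0,0,0,0,0.7],[0,0,0,0,0,0,1]]' 60
python3 -m crank '[[0,0,0,0,0,0,1],[0,0,-0.005,0,0,0,1],[0,0,-0.015,0,0,0,1],[0,0,-0.025,0,0,0,1],[0,0,-0.025,0,0,0,1]]'
```

```text
clock: 38.7
eef_pos: [424.5, 376.4, 28.4]
tcp_rot: [3.141, 0.001, 0.085]
contact_force: [-0.2, 0.4, -0.2]
opening: 1.005
grasp_force: 0.0
clock: 39.2
eef_pos: [425.1, 377.2, 29.9]
tcp_rot: [-3.141, -0.001, 0.085]
contact_force: [-1.9, 0.0, 4.9]
opening: 0.727
grasp_force: 63.9
clock: 39.7
eef_pos: [425.6, 377.3, 55.8]
tcp_rot: [-3.14, -0.002, 0.085]
contact_force: [0.5, 0.6, -2.6]
opening: 0.73
grasp_force: 66.7
```

Gripped: opening 0.73 and weight 2.6 N. I carry it round via (430,60) at z≈220.

```bash
python3 -m crank '[[0,0,-0.03,0,0,0,1],[0,0,-0.06,0,0,0,1],[0,0.02,-0.1,0,0,0,1],[0,0.05,-0.14,0,0,0,1],[0,0.09,-0.16,0,0,0,1]]' | grep -v clock
python3 -c "
from h import *
print(delta([430,60,220],.5))"
```

```text
eef_pos: [433.6, 287.7, 217.4]
tcp_rot: [-3.139, -0.004, 0.086]
contact_force: [1.2, -0.3, -2.8]
opening: 0.726
grasp_force: 68.0
[-0.0232  0.2265 -0.0033 -0.0017 -0.0049 -0.4136]
```

```bash
python3 -m crank '[[-0.005,0.04,-0.003,0,0,-0.08,1],[-0.01,0.08,-0.003,0,0,-0.16,1],[-0.015,0.12,-0.003,0,0,-0.24,1],[-0.02,0.16,-0.003,0,0,-0.32,1],[-0.023,0.2,-0.003,0,0,-0.41,1]]' | grep -v clock
python3 -c "
from h import *
print(delta([500,-80,215],.878))"
```

```text
eef_pos: [425.7, 84.2, 217.2]
tcp_rot: [3.141, -0.0, 0.498]
contact_force: [1.3, 0.5, -3.0]
opening: 0.725
grasp_force: 68.0
[-1.330e-02  1.797e-01  2.200e-03  2.000e-04 -3.000e-04 -3.795e-01]
```

```bash
python3 -m crank '[[0,0.035,0,0,0,-0.08,1],[-0.005,0.075,0,0,0,-0.16,1],[-0.01,0.115,0,0,0,-0.24,1],[-0.013,0.155,0,0,0,-0.32,1],[-0.013,0.18,0,0,0,-0.38,1]]' | grep -v clock
python3 -c "
from h import *
print(delta([585.5,-104.5,215],.878))"
```

```text
eef_pos: [501.1, -81.4, 217.2]
tcp_rot: [3.141, -0.0, 0.877]
contact_force: [0.5, 0.1, -3.1]
opening: 0.727
grasp_force: 68.0
[ 0.0363  0.0797  0.0022  0.001  -0.     -0.0014]
```

```bash
python3 -m crank '[[0.01,0.02,0,0,0,0,1],[0.02,0.045,0,0,0,0,1],[0.03,0.07,0,0,0,0,1],[0.036,0.08,0,0,0,0,1],[0.036,0.08,0,0,0,0,1]]' >/dev/null
python3 -m crank '[[0,0,0.01,0,0,0,1],[0,0,0.025,0,0,0,1],[0,0,0.04,0,0,0,1],[0,0,0.045,0,0,0,1],[0,0,0.045,0,0,0,1]]' | grep -v clock
python3 - <<'E'
from h import *
print(delta([585.5,-104.5,147.4],.878))
f=cams.grab_frame("top"); s=cams.grab_frame("scene")
a=cv2.resize(f['image'][120:220,235:345,::-1],(640,582),interpolation=2)[:, :400]; b=cv2.resize(s['image'][150:250,240:320,::-1],(400,500),interpolation=2)
b=cv2.copyMakeBorder(b,0,82,0,0,0); cv2.imwrite('pics/m1.png',np.hstack([a,b]))
z=147.4+17.0  # placeholder: current screw height = TCP+~3
E
```

```text
eef_pos: [583.8, -102.3, 170.4]
tcp_rot: [-3.139, 0.001, 0.875]
contact_force: [-0.6, 0.8, -1.9]
opening: 0.728
grasp_force: 67.9
[-0.0006  0.0028  0.023  -0.0024  0.0014 -0.0031]
```

View pics/m1.png

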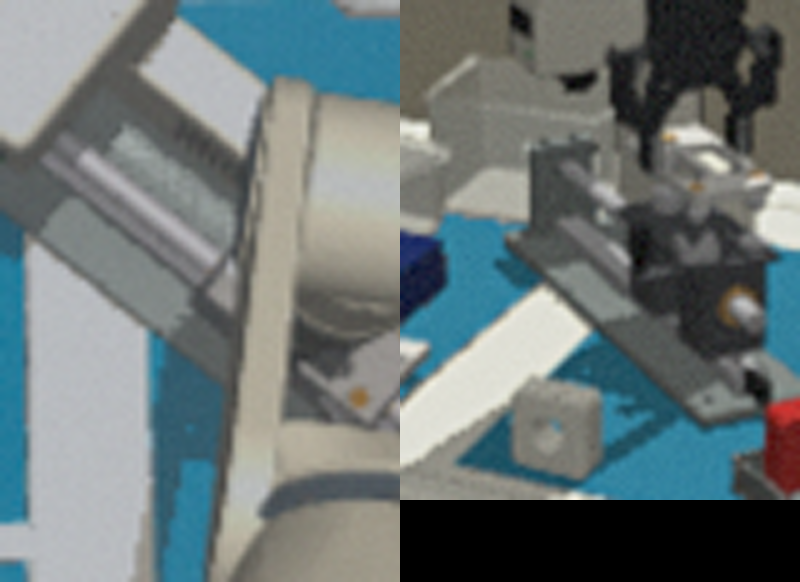

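The plate is level above the deck. Its groove screw is visible at (360,397) in the left panel, and all three screws at (270,138), (297,185) and (357,177) in the right panel. I check the alignment by casting rays.

```bash
python3 - <<'E'
from h import *
f=cams.grab_frame("top"); s=cams.grab_frame("scene"); st=r.sense(); z=st["eef_pos"][2]
d=np.array([np.cos(.878),np.sin(.878)]); n=np.array([-d[1],d[0]])
T=st["eef_pos"][:2]
def w(f,box,z):
    x0,y0,x1,y1=box; im=f["image"][y0:y1,x0:x1].astype(float); k=np.clip(im[...,0]-im[...,2]-50,0,None); v,u=np.mgrid[y0:y1,x0:x1]; c=[(u*k).sum()/k.sum(),(v*k).sum()/k.sum()]; return np.round(c,1),cast(f,[c],z)[0]
def rel(P): e=P[:2]-T; return (e@d).round(1),(e@n).round(1)
for zz in(z-1,z+1):
  for nm,ff,b in(("topG",f,(293,184,301,192)),("scC",s,(290,174,298,180)),("scG",s,(296,183,303,190)),("scF",s,(308,181,314,188))):
    c,P=w(ff,b,zz); print(nm,c,P.round(1),"rel TCP along,left",rel(P))
for nm,a,b in(("cone",45.4,0),("gr",-48.6,24),("fl",-48.6,-24)): print(nm,a,b)
E
```

```text
topG [296.5 187.6] [ 535.  -125.9  171.5] rel TCP along,left (np.float64(-50.1), np.float64(23.8))
scC [293.5 177. ] [610.1 -70.6 171.5] rel TCP along,left (np.float64(40.4), np.float64(1.4))
scG [nan nan] [nan nan nan] rel TCP along,left (np.float64(nan), np.float64(nan))
scF [311. 184.] [ 570.4 -158.3  171.5] rel TCP along,left (np.float64(-52.4), np.float64(-24.1))
topG [296.5 187.6] [ 534.8 -125.6  173.5] rel TCP along,left (np.float64(-50.0), np.float64(24.1))
scC [293.5 177. ] [605.3 -72.7 173.5] rel TCP along,left (np.float64(35.7), np.float64(3.7))
scG [nan nan] [nan nan nan] rel TCP along,left (np.float64(nan), np.float64(nan))
scF [311. 184.] [ 565.8 -160.1  173.5] rel TCP along,left (np.float64(-56.7), np.float64(-21.7))
cone 45.4 0
gr -48.6 24
fl -48.6 -24<stdin>:6: RuntimeWarning: invalid value encountered in scalar divide
```

```bash
python3 -m crank '[[0,0.002,0,0,0,-0.003,1],[0,0.002,0.006,0,0,-0.003,1],[0,0.002,0.012,0,0,-0.003,1],[0,0.002,0.016,0,0,-0.003,1],[0,0.002,0.016,0,0,-0.003,1]]'
python3 -m crank '[[0,0,0.002,0,0,0,1],[0,0,0.003,0,0,0,1],[0,0,0.004,0,0,0,1],[0,0,0.005,0,0,0,1],[0,0,0.005,0,0,0,1]]'
python3 -c "
from h import *
print(delta([585.5,-104.5,147.4],.878))"
```

```text
clock: 42.9
eef_pos: [585.8, -103.7, 155.0]
tcp_rot: [-3.14, 0.001, 0.878]
contact_force: [-0.3, 0.5, -2.3]
opening: 0.732
grasp_force: 68.0
clock: 43.4
eef_pos: [586.3, -103.5, 151.2]
tcp_rot: [-3.141, -0.0, 0.878]
contact_force: [-2.0, 3.0, 0.5]
opening: 0.728
grasp_force: 68.5
[-0.0013 -0.      0.0038 -0.0005 -0.0002 -0.0005]
```

```bash
python3 -m crank '[[0,-0.001,0,0,0,0,1],[0,-0.0015,0.001,0,0,0,1],[0,-0.0015,0.002,0,0,0,1],[0,-0.0015,0.002,0,0,0,1]]'
python3 -c "
from h import *
F=r.sense()['contact_force']; d=np.array([np.cos(.878),np.sin(.878)]);print('toolx',F[:2]@d,'tooly',F[:2]@[d[1],-d[0]])"
```

```text
clock: 43.8
eef_pos: [585.1, -102.5, 149.0]
tcp_rot: [-3.141, -0.0, 0.878]
contact_force: [-1.8, 4.2, 2.1]
opening: 0.729
grasp_force: 68.6
toolx 2.066703323348922 tooly -4.082638523464862
```

```bash
python3 -m crank '[[0.0005,-0.001,0,0,0,0,1],[0.001,-0.002,0.001,0,0,0,1],[0.001,-0.002,0.0015,0,0,0,1],[0.001,-0.002,0.0015,0,0,0,1]]'
python3 -c "
from h import *
F=r.sense()['contact_force']; d=np.array([np.cos(.878),np.sin(.878)]);print('toolx',F[:2]@d,'tooly',F[:2]@[d[1],-d[0]],r.sense()['wrist_torque'])"
```

```text
clock: 44.2
eef_pos: [585.1, -101.4, 148.3]
tcp_rot: [3.14, -0.0, 0.878]
contact_force: [-1.8, -0.9, 6.3]
opening: 0.729
grasp_force: 69.1
toolx -1.8134901099104503 tooly -0.8472610875998282 [-0.27684748  0.58137123  0.11080049]
```

Lateral forces have vanished and the vertical load is small, so the plate is in its seats. I release, rise and look.

```bash
python3 -m crank '[[0,0,0,0,0,0,0.25],[0,0,0,0,0,0,0.2],[0,0,0,0,0,0,0.1],[0,0,0,0,0,0,0],[0,0,0,0,0,0,0]]'
python3 -m crank '[[0,0,-0.01,0,0,0,0],[0,0,-0.03,0,0,0,0],[0,0,-0.06,0,0,0,0],[0,0,-0.09,0,0,0,0],[-0.03,-0.03,-0.09,0,0,0,0]]' |grep eef
python3 -m crank '[[-0.04,-0.04,0,0,0,0,0],[-0.08,-0.06,0,0,0,0,0],[-0.12,-0.08,0,0,0,0,0],[-0.16,-0.08,0,0,0,0,0],[-0.2,-0.08,0,0,0,0,0]]' | grep eef
python3 -m crank '[[-0.04,0,0,0,0,0,0],[-0.08,0,0,0,0,0,0],[-0.08,0,0,0,0,0,0]]' | grep eef
python3 - <<'E'
from h import *
f=cams.grab_frame("top"); s=cams.grab_frame("scene")
a=cv2.resize(f['image'][120:220,250:330,::-1],(400,500),interpolation=2); b=cv2.resize(s['image'][150:250,250:330,::-1],(400,500),interpolation=2)
cv2.imwrite('pics/m2.png',np.hstack([a,b])); cv2.imwrite('pics/full.png',f['image'][:,:,::-1])
h=cv2.cvtColor(f["image"],cv2.COLOR_RGB2HSV); im=f["image"].astype(float)
k=np.clip(im[...,:2].min(2)-im[...,2],0,None)*((h[...,0]>10)&(h[...,0]<38)); y=(k>30).astype(np.uint8); y[:135]=0;y[205:]=0;y[:,:255]=0;y[:,320:]=0
n,l,st,ce=cv2.connectedComponentsWithStats(cv2.dilate(y,np.ones((3,3),np.uint8)))
for i in range(1,n):
    v,u=np.nonzero(l==i); q=k[v,u]; c=[(u*q).sum()/q.sum(),(v*q).sum()/q.sum()]; P=cast(f,[c],147.4)[0]; print(q.sum(),np.round(c,1),P.round(1))
reds();screws()
E
```

```text
clock: 44.7
eef_pos: [584.4, -100.8, 147.4]
tcp_rot: [-3.142, 0.0, 0.878]
contact_force: [-0.3, -0.2, 0.0]
opening: 0.998
grasp_force: 0.0
eef_pos: [548.0, -105.2, 242.8]
eef_pos: [351.6, -208.0, 238.5]
eef_pos: [299.5, -271.8, 238.4]
613.0 [278.2 165.7] [614.4 -68.1 147.4]
596.0 [303.9 177.2] [ 572.7 -155.6  147.4]
590.0 [295.4 188.1] [ 535.6 -125.1  147.4]
131 [349. 191.] scan x 51.0 111.0 y -305.0 -272.0
137 [362. 201.] scan x 48.0 108.0 y -364.0 -329.0
56 [343. 210.] scan x -9.0 34.0 y -327.0 -305.0
126 [328. 217.] scan x -73.0 -14.0 y -302.0 -271.0
133 [341. 227.] scan x -73.0 -14.0 y -360.0 -327.0
510 [196.3 208.6] [477.5 230.2  30. ]
500 [231.4 213.5] [457.1 100.3  30. ]
9985 [119.4 238.1] [374.8 511.5  30. ]
535 [239.6 233.5] [382.6  71.5  30. ]
533 [226.6 234.6] [379.6 119.3  30. ]
533 [183.3 237.1] [373.7 278.4  30. ]
509 [196.2 239.7] [363.4 231.3  30. ]
```

View pics/m2.png

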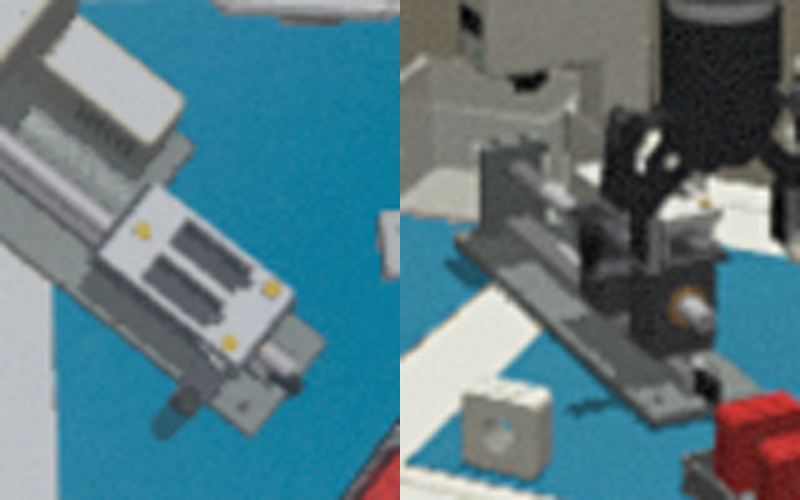

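The top view shows the plate squarely on the deck, screws at (143,231), (229,343) and (272,289). The arm hides it in the scene view, so I move aside and check the height by two-view triangulation.

```bash
python3 -m crank '[[-0.04,0.04,0,0,0,0,0],[-0.08,0.08,0,0,0,0,0],[-0.12,0.12,0,0,0,0,0],[-0.16,0.15,0,0,0,0,0],[-0.2,0.17,0,0,0,0,0]]' | grep eef
python3 -m crank '[[-0.04,0,0,0,0,0,0],[-0.08,0,0,0,0,0,0],[-0.08,0,0,0,0,0,0]]' | grep eef
python3 - <<'E'
from h import *
f=cams.grab_frame("top"); s=cams.grab_frame("scene")
b=cv2.resize(s['image'][150:250,250:350,::-1],(600,600),interpolation=2); cv2.imwrite('pics/m3.png',b)
def cent(f,box):
    h=cv2.cvtColor(f["image"],cv2.COLOR_RGB2HSV); im=f["image"].astype(float); k=np.clip(im[...,:2].min(2)-im[...,2]-12,0,None)*((h[...,0]>10)&(h[...,0]<38)); y=(k>12).astype(np.uint8)
    M=np.zeros_like(y); M[box[1]:box[3],box[0]:box[2]]=1; n,l,st,ce=cv2.connectedComponentsWithStats(y*M); o=[]
    for i in range(1,n):
        if st[i,4]<3: continue
        v,u=np.nonzero(l==i); q=k[v,u]; o.append([(u*q).sum()/q.sum(),(v*q).sum()/q.sum()])
    return np.array(o)
a=cent(f,(255,135,320,205)); b=cent(s,(270,165,325,215)); print(a.round(1),b.round(1))
for p in a:
    for q in b:
        d1,d2=ray(f,[p])[0],ray(s,[q])[0]; t=np.linalg.lstsq(np.c_[d1,-d2],s["position"]-f["position"],rcond=None)[0]; X1=f["position"]+t[0]*d1; X2=s["position"]+t[1]*d2
        if np.linalg.norm(X1-X2)<12: print(p.round(1),q.round(1),((X1+X2)/2).round(1),np.linalg.norm(X1-X2).round(1))
G=cast(f,a,147.4); print("expected scene px at 147.4",proj(s,G).round(1), "at 150",proj(s,cast(f,a,150)).round(1))
E
```

```text
eef_pos: [309.2, -518.8, 237.4]
eef_pos: [255.0, -581.7, 237.1]
[[278.2 165.7]
 [304.  177.2]
 [295.4 188.1]] [[293.4 182.6]
 [298.5 192. ]
 [306.9 208.1]
 [304.4 212. ]]
[278.2 165.7] [293.4 182.6] [614.5 -68.3 146.5] 0.5
[295.4 188.1] [298.5 192. ] [ 535.2 -124.5  147.2] 1.4
[295.4 188.1] [304.4 212. ] [ 545.7 -139.4   63.5] 8.5
expected scene px at 147.4 [[293.3 182.4]
 [310.5 189.7]
 [298.9 191.9]] at 150 [[293.2 181.8]
 [310.4 189.1]
 [298.8 191.3]]
```

View pics/m3.png

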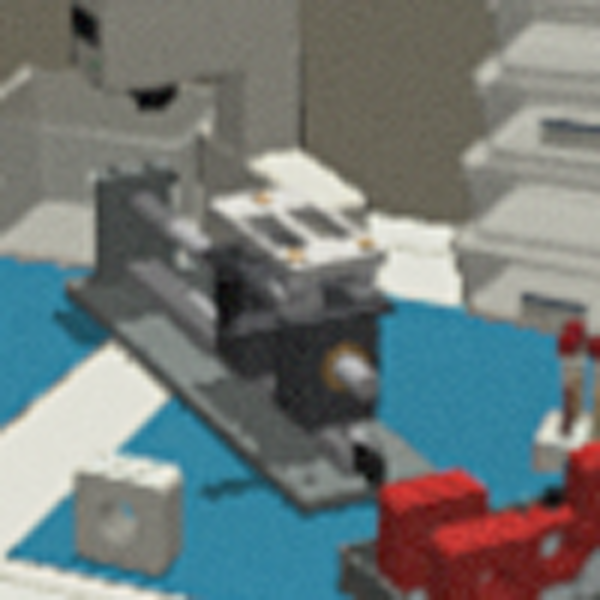

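The plate is seated level: screw heights are 146.5 and 147.2 mm against 147.4 expected. I backed off slightly before releasing the knob, so I check the carriage travel from the knob's shift between pictures.

```bash
python3 - <<'E'
from h import *
f=cams.grab_frame("top"); a=cv2.imread("pics/t4.png"); t0=cv2.imread("pics/top0.png"); t5=cv2.imread("pics/t5full.png"); now=f["image"][:,:,::-1].copy()
def dark(im,box):
    x0,y0,x1,y1=box; g=im[y0:y1,x0:x1].max(2).astype(float); k=np.clip(92-g,0,None); v,u=np.mgrid[y0:y1,x0:x1]; 
    y=(k>3).astype(np.uint8); n,l,st,ce=cv2.connectedComponentsWithStats(y); i=1+st[1:,4].argmax(); m=l==i
    return np.array([(u[m]*k[m]).sum()/k[m].sum(),(v[m]*k[m]).sum()/k[m].sum()]),st[i]
P0=None
for n,im,b in(("t0",t0,(245,165,254,175)),("t5",t5,(281,194,293,206)),("now",now,(281,194,293,206))):
    c,st=dark(im,b); P=cast(f,[c],140)[0]; P0=P if P0 is None else P0; print(n,c.round(2),st,P.round(1),"travel",np.linalg.norm(P-P0).round(1))
big=np.hstack([cv2.resize(t0[160:180,240:260],(390,390),interpolation=0),cv2.resize(now[190:210,277:297],(390,390),interpolation=0)]); cv2.imwrite("pics/k.png",big)
E
```

```text
t0 [250.18 170.59] [ 3  3  5  6 21] [600.1  28.8 140. ] travel 0.0
t5 [286.66 199.9 ] [ 3  3  7  6 25] [496.2 -94.8 140. ] travel 161.4
now [286.69 200.01] [ 3  3  6  6 24] [495.8 -94.9 140. ] travel 161.8
```

View pics/k.png

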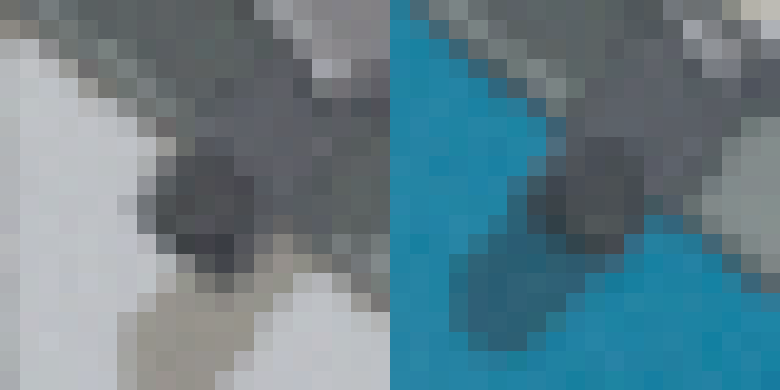

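The knob (left crop centre (205,205), right crop (602,190)) moved only about 162–166 mm. That is marginal, so I push it the last few millimetres to the stop with closed fingers from behind.

```bash
python3 -c "
from h import *
print(delta([440,-165,237],.878))"
```

```text
[ 0.4348 -0.1229  0.0006 -0.0007 -0.0009  0.0009]
```

```bash
python3 -m crank '[[0.04,-0.025,0,0,0,0,0.5],[0.085,-0.05,0,0,0,0,1],[0.13,-0.075,0,0,0,0,1],[0.175,-0.1,0,0,0,0,1],[0.215,-0.123,0,0,0,0,1]]' | grep eef
python3 -m crank '[[0.045,0,0,0,0,0,1],[0.09,0,0,0,0,0,1],[0.135,0,0,0,0,0,1],[0.18,0,0,0,0,0,1],[0.22,0,0,0,0,0,1]]' | grep eef
python3 -c "
from h import *
print(delta([518.5,-68,200],.878))"
```

```text
eef_pos: [299.3, -332.4, 237.6]
eef_pos: [440.2, -162.9, 237.9]
[ 0.123  -0.      0.038   0.0006 -0.0007  0.0028]
```

```bash
python3 -m crank '[[0.03,0,0,0,0,0,1],[0.06,0,0,0,0,0,1],[0.09,0,0.01,0,0,0,1],[0.123,0,0.03,0,0,0,1],[0.123,0,0.038,0,0,0,1]]' | grep eef
python3 -m crank '[[0,0,0,0,0,0,1],[0,0,0,0,0,0,1]]' | grep -v clock
python3 -c "
from h import *
print(delta([518.5,-68,144],.878))"
```

```text
eef_pos: [518.9, -67.6, 198.5]
eef_pos: [517.0, -71.5, 199.8]
tcp_rot: [-3.141, 0.0, 0.879]
contact_force: [0.1, 0.9, 0.0]
opening: 0.003
grasp_force: 0.0
[ 0.0037 -0.001   0.0558 -0.0004  0.0004  0.001 ]
```

```bash
python3 -m crank '[[0.004,-0.001,0.015,0,0,0,1],[0.004,-0.001,0.03,0,0,0,1],[0.004,-0.001,0.045,0,0,0,1],[0.004,-0.001,0.054,0,0,0,1],[0.004,-0.001,0.054,0,0,0,1]]' | egrep 'eef|contact'
python3 -m crank '[[-0.002,0,0,0,0,0,1],[-0.004,0,0,0,0,0,1],[-0.006,0,0,0,0,0,1],[-0.008,0,0,0,0,0,1],[-0.01,0,0,0,0,0,1]]' | egrep 'eef|contact'
python3 -m crank '[[-0.001,0,0,0,0,0,1],[-0.002,0,0,0,0,0,1],[-0.003,0,0,0,0,0,1],[-0.004,0,0,0,0,0,1],[-0.004,0,0,0,0,0,1]]' | egrep 'eef|contact'
```

```text
eef_pos: [518.6, -68.6, 145.2]
contact_force: [-0.1, 0.0, 0.2]
eef_pos: [513.0, -76.1, 145.8]
contact_force: [0.1, 0.1, 0.1]
eef_pos: [510.4, -79.1, 145.4]
contact_force: [0.1, 0.3, 0.6]
```

```bash
for i in 1 2; do python3 -m crank '[[-0.001,0,0,0,0,0,1],[-0.002,0,0,0,0,0,1],[-0.003,0,0,0,0,0,1],[-0.003,0,0,0,0,0,1]]' | egrep 'eef|contact'; done
```

```text
eef_pos: [508.5, -81.4, 145.5]
contact_force: [-0.1, 0.0, 0.0]
eef_pos: [506.8, -83.6, 145.5]
contact_force: [1.1, 1.9, 0.4]
```

```bash
for i in 1 2; do python3 -m crank '[[-0.0005,0,0,0,0,0,1],[-0.001,0,0,0,0,0,1],[-0.0015,0,0,0,0,0,1],[-0.0015,0,0,0,0,0,1]]' | egrep 'eef|contact'; done
```

```text
eef_pos: [505.7, -84.9, 145.5]
contact_force: [1.7, 1.9, -0.5]
eef_pos: [504.7, -86.0, 145.5]
contact_force: [1.1, 1.5, -0.3]
```

Moving under friction only (about 2–3 N), so I continue until the stop force shows.

```bash
python3 -m crank '[[-0.0005,0,0,0,0,0,1],[-0.001,0,0,0,0,0,1],[-0.0015,0,0,0,0,0,1],[-0.0015,0,0,0,0,0,1]]' | egrep 'eef|contact'; python3 -m crank '[[-0.0005,0,0,0,0,0,1],[-0.001,0,0,0,0,0,1],[-0.0015,0,0,0,0,0,1],[-0.0015,0,0,0,0,0,1]]' | egrep 'eef|contact'
```

```text
eef_pos: [504.5, -86.4, 145.6]
contact_force: [4.6, 7.5, -2.4]
eef_pos: [504.4, -86.6, 145.6]
contact_force: [7.4, 13.2, -4.5]
```

At the stop. I back off, rise, retreat and verify.

```bash
python3 -m crank '[[0.005,0,0,0,0,0,1],[0.01,0,0,0,0,0,1],[0.015,0,-0.02,0,0,0,1],[0.015,0,-0.05,0,0,0,1],[0.015,0,-0.09,0,0,0,1]]' | egrep 'eef|contact'
python3 -m crank '[[-0.03,-0.01,0,0,0,0,1],[-0.07,-0.02,0,0,0,0,1],[-0.11,-0.03,0,0,0,0,0.5],[-0.15,-0.03,0,0,0,0,0.5],[-0.19,-0.03,0,0,0,0,0.5]]' | grep eef
python3 -m crank '[[-0.04,0.02,0,0,0,0,0.5],[-0.08,0.04,0,0,0,0,0.5],[-0.12,0.06,0,0,0,0,0.5],[-0.16,0.08,0,0,0,0,0.5],[-0.2,0.1,0,0,0,0,0.5]]' | grep eef
python3 -m crank '[[-0.04,0,0,0,0,0,0.5],[-0.08,0.02,0,0,0,0,0.5],[-0.1,0.02,0,0,0,0,0.5],[-0.1,0.02,0,0,0,0,0.5]]' | grep eef
python3 - <<'E'
from h import *
f=cams.grab_frame("top"); s=cams.grab_frame("scene")
def cent(f,box):
    h=cv2.cvtColor(f["image"],cv2.COLOR_RGB2HSV); im=f["image"].astype(float); k=np.clip(im[...,:2].min(2)-im[...,2]-12,0,None)*((h[...,0]>10)&(h[...,0]<38)); y=(k>12).astype(np.uint8)
    M=np.zeros_like(y); M[box[1]:box[3],box[0]:box[2]]=1; n,l,st,ce=cv2.connectedComponentsWithStats(y*M); o=[]
    for i in range(1,n):
        if st[i,4]<3: continue
        v,u=np.nonzero(l==i); q=k[v,u]; o.append([(u*q).sum()/q.sum(),(v*q).sum()/q.sum()])
    return np.array(o)
a=cent(f,(255,135,320,205)); b=cent(s,(270,165,325,215)); print(cast(f,a,147.4).round(1),"scene",b.round(1),"exp",proj(s,cast(f,a,147.4)).round(1))
print(sf());reds();screws()
E
```

```text
eef_pos: [511.1, -76.6, 235.0]
contact_force: [1.0, 0.3, -1.0]
eef_pos: [366.4, -204.5, 235.6]
eef_pos: [315.9, -423.3, 235.5]
eef_pos: [266.8, -513.2, 235.1]
[[ 611.2  -71.6  147.4]
 [ 569.5 -159.4  147.4]
 [ 532.2 -128.2  147.4]] scene [[293.8 183. ]
 [311.3 190.3]
 [299.7 192.7]
 [306.2 210.2]] exp [[293.8 182.8]
 [311.1 190.2]
 [299.3 192.4]]
(array([  -7.9, -594. ,  235.1]), array([-3.14 , -0.   ,  0.877]), 54.8, array([0.6, 0.1, 0.3]), 0.5, 0.0)
128 [350. 191.] scan x 52.0 111.0 y -305.0 -273.0
137 [362. 201.] scan x 48.0 108.0 y -364.0 -329.0
57 [343. 210.] scan x -9.0 34.0 y -327.0 -304.0
124 [328. 217.] scan x -71.0 -14.0 y -302.0 -271.0
129 [341. 227.] scan x -73.0 -14.0 y -360.0 -327.0
517 [196.3 208.6] [477.5 230.2  30. ]
507 [231.5 213.5] [457.1 100.3  30. ]
9940 [119.4 238.1] [374.9 511.7  30. ]
543 [239.6 233.5] [382.6  71.5  30. ]
544 [226.6 234.6] [379.6 119.3  30. ]
536 [183.3 237.1] [373.8 278.4  30. ]
528 [196.2 239.6] [363.4 231.3  30. ]
```

The plate moved 4.7 mm with the carriage and is still level and seated. The five red parts are in the tray and the other two plates have not moved.

```bash
python3 -c "
from rig import sign_off
print(sign_off())"
```

```text
the job is handed in; nothing more can be done
None
```

The job is handed in, with no verdict returned: by my own camera checks, the collar and all four spacers are in the tray, the carriage is against its loading-end stop, the middle plate is seated level, and the other two plates stand untouched.

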